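Nip up the eye screw of an anaerobic jar with a tommy bar

ROBOT

A 6-joint arm with a two-finger parallel gripper is mounted at the origin on the work surface. World frame = base frame: x ahead of the robot, y to its left, z up, the work surface at z = 0. Lengths are in m, angles in rad, forces in N, time in s.
With the tool pointing down it reaches from about 0.35 to 0.85 m from the base axis. Payload 8.1 kg.
Tool frame: the origin (TCP) lies at the very end of the fingers, on their centre line; the grasp point (between the pads) lies 19 mm behind it (pinch_z is the distance from the TCP to the grasp point, in m); z points along the fingers, y is the direction in which the jaws open and shut (so a half turn about z gives the same grasp; the last joint's range is limited). The gripper opens to 93 mm and grips with 3 to 60 N. Pads are 15 mm wide; open, the fingers measure 128 mm over their backs; the gripper's body (75 mm by 188 mm) begins 65 mm behind the grasp point.
Start: joints at [1.258, 0.13, 1.488, -0, 1.523, -0.085], TCP at [0.135, 0.585, 0.219] pointing down, gripper open.
Joint ranges: [-2.96, 2.96], [-0.89, 2.26], [0.02, 2.5], [-1.34, 4.48], [0, 2.73], [-2.66, 2.66]. Speed limits (rad/s): [2.39, 2.39, 2.79, 3.14, 3.14, 3.14].

INTERFACE

Orientations are given as a rotation vector (axis times angle).
In Python, from plant import * gives the robot as it stands.
- The arm moves only by the tool move_arm, never from a script. Its argument "series" is a list of rows, each a list of 7 numbers: the shift along the tool's x, y, z each as a share of 10 cm, from -1 to 1, then the turn, a rotation vector about the tool's x, y, z each as a share of 180 degrees, from -1 to 1, then the opening, from -1 (shut) to 1 (fully open). In form: [[dx, dy, dz, rx, ry, rz, jaw], ...]. A call has 1 to 8 rows; each row is the pose to reach, as a shift and turn from the pose commanded when the call began, along the tool's axes at that moment, turning the shorter way round; what a row does not reach only later rows make up. A row lasts 1/10 s, in which the tool goes at most 50 mm and 8.59 degrees, less where a joint would pass 70% of its speed; a pose out of reach is approached as far as the arm can. A call with a number of a shift or a turn outside -1 to 1 is refused whole. A call with a gripper value outside its range is refused whole. The fingers move at their own pace and stop on an object; "squeeze" is the grip in N (left out, the last holds). Time passes only in rows, so rows that repeat a pose let the fingers close. It gives the time, the measured TCP pose, the force and the opening at its end, in the units of the state.
- read_state(): the state, without advancing time (a new reading comes with each control period).
- read_camera(name): name is "scene" or "top"; returns a dict with "frame" (400x640x3 uint8, red, green, blue), "K" (3x3 intrinsics, pixels), "rvec" (rotation vector, rad) and "tvec" (3), from world to camera coordinates, as OpenCV has them. Camera axes: x right, y down, z forward; pixel columns grow to the right and rows downward; lengths in m; the calibration is good to about 2 mm. A picture is of the moment at which its call begins. There is no depth.
- close_job(): hands the job in, once; it reports no verdict.
The state is a dict: "t": time; "q": joint angles; "dq": joint speeds; "joint_torque": joint torques, N m; "tool_pos": TCP position; "orientation": TCP orientation; "force": force on the tool from outside, world axes, zero at the start; "wrist_torque": the same for the moment, N m; "opening": finger opening in m.
Only numpy, scipy, OpenCV 4.12 (cv2) and the standard library are available. Lean on these libraries where they do the work, as an engineer would, in place of code of your own. Each camera call takes 0.05 s, during which the arm holds its last target.

TASK

Close the anaerobic jar: take the blue-handled tommy bar from its green rest, slide it through the brass eye of the clamp screw and turn the screw clockwise (seen from above) until it seats and is firmly nipped, so that the grey pressure pad under it is just dragged round by a millimetre or two. Turn the eye only with the bar and do not force it or overtighten it; then draw the bar out and lay it back in its rest as you found it. Leave the bottles and the dish alone.

Things in the scene. Friction and masses are not known exactly. Their poses are not given: they have to be found in the camera images.
- jar: Anaerobic jar, fixed to the bench: aluminium pot 124 mm across, steel lid (138 mm across, top at 148 mm), grey yoke: a bar 150 mm long (along the jar's x), 22 mm wide, top 180 mm above the bench, a leg at each end. Origin: on the jar's upright axis at bench height; z up.
- eye: Brass eye of the clamp screw, over the middle of the yoke on the jar's axis: a ring like a short piece of pipe, 24 mm long, 24 mm across, round level hole 14 mm across. Origin: centre of the hole, 207 mm above the bench; x along the hole (both ends alike), z up. At the start x points about 40 to 115 degrees clockwise of world x. The bar must not press on it with more than 45 N.
- screw (a point): The clamp screw, a point on its upright axis 23 mm below the eye's centre. Clockwise from above tightens (yaw falls). It runs easily (0.03 N m) for 0.6 to 1.0 rad from its start, unknown beforehand, then meets a hard seat; beyond, it only drags the pressure pad along: 0.2 N m to start, plus 2 N m per rad of pad turn. Turned about its axis only: no rise or fall. It stays where it is left.
- pad_mark (a point): Red mark on the rim of the grey pressure pad (disc 52 mm across, top at 156 mm, between yoke and lid), 25 mm from the screw's axis. It is still while the screw runs. Properly nipped: dragged round by 0.8 to 4 mm (0.27 to 0.52 N m on the screw; aim at the middle); more than 4 mm is overtightened. When let go it may creep back, but to no less than about 2 mm if dragged further than that.
- bar: Tommy bar, about 0.12 kg: blue square handle 60 mm long, 16 mm wide and high; steel rod 10 mm across from the handle to the tip 125 mm ahead of the handle's centre, and a 28 mm stub of the rod behind it. Origin: centre of the handle, on the rod's axis; x to the tip, z up as it lies. In the eye it has 2 mm slack each way, 0.15 rad of yaw.
- bar_tip (a point): The tip of the bar's rod, on its axis, 125 mm ahead of the handle's centre.
- rest: Green bar rest fixed to the bench: plate 190 x 70 mm, 12 mm thick, two open V supports (10 mm thick, 45 degree flanks, rims 53 mm above the bench, mouth 34 mm) 46 mm behind and 76 mm ahead of its origin along x. The stub lies in one V, the rod in the other, the handle free between. Origin: on the bench below the middle of the handle; x along the bar, towards the tip.
- rest_seat (a point): Where the centre of the bar's handle belongs: 43 mm above the rest's origin, axes as the rest.
- amber: Bystander: amber bottle, 48 mm across, 110 mm tall, green cap; origin at the centre of its foot.
- media: Bystander: clear jar, 48 mm across, 100 mm tall, white lid; origin at the centre of its foot.
- dish: Bystander: culture dish, 90 mm across, 17 mm high; origin at the centre of its underside.
There are look-alikes about, which are no part of the job. There is more than one size of the bar; the one meant has the size given above.

How it is judged:
On the way, in this order (a step that is already met when the one before it is completed fails the run):
1. the bar is threaded through the eye, its tip out at the far side (((x of bar_tip in the frame of eye above 0.014 m and x of bar in the frame of eye below -0.014 m) or (x of bar_tip in the frame of eye below -0.014 m and x of bar in the frame of eye above 0.014 m)) and y of bar_tip in the frame of eye between -0.012 and 0.012 m and z of bar_tip in the frame of eye between -0.012 and 0.012 m and y of bar in the frame of eye between -0.03 and 0.03 m), for 0.1 s.
2. with the bar through the eye, the screw is seated and nipped: the pad mark has been dragged by more than 0.8 mm (distance of pad_mark from where it was at the start of the episode above 0.0008 m and ((x of bar_tip in the frame of eye above 0.014 m and x of bar in the frame of eye below -0.014 m) or (x of bar_tip in the frame of eye below -0.014 m and x of bar in the frame of eye above 0.014 m)) and distance between bar_tip and eye below 0.06 m), for 0.1 s.
At the end, for the whole second after the job is handed in: Screw nipped (pad mark 0.8 to 4 mm from its start); bar released and still in both Vs of its rest, tip the same way as before, handle centre within 15 mm of its seat (6 mm in height) and 0.12 rad of the rest's direction; bottles and dish within 20 mm of where they stood (distance between bar and rest_seat below 0.015 m and z of bar in the frame of rest_seat between -0.006 and 0.006 m and x of bar_tip in the frame of rest_seat above 0.1 m and angle between the x axis of bar and the x axis of rest, either way round below 0.12 rad and linear speed of bar below 0.02 m/s and distance of pad_mark from where it was at the start of the episode between 0.0008 and 0.004 m and distance of each of amber, media, dish from where it was at the start of the episode below 0.02 m); the robot touches nothing.
It fails at once if the screw is overtightened: the pad mark dragged more than 4 mm (distance of pad_mark from where it was at the start of the episode above 0.004 m).
It fails at once if the eye is forced: the bar presses on it with more than 45 N (contact force between bar and eye above 45 N).
It fails at once if the fingers push the eye itself (more than 2 N) (contact force between the fingers and eye above 2 N).
It fails at once if a bottle or the dish is displaced by 20 mm or tipped (distance of any of amber, media, dish from where it was at the start of the episode above 0.02 m or angle between any of amber, media, dish's own z axis and vertical above 0.3 rad).
It also fails if it takes over 72 s, if anything falls off the work surface, if the arm or the gripper's body presses on something with over 40 N, if the wrist force passes 120 N, or if a joint passes its speed limit or range.

## Working session

There is one attempt and no reset: what is moved stays moved. The work goes in short steps, Python scripts to look and compute and a tool call to move; the robot and the scene stay as the last step left them, time stands still between calls to the robot, and variables do not carry over. Pictures are saved under pics/ and viewed, and the job is handed in when it is done.

Besides the shell and the picture viewer there is one more tool, called after "Call:" as name(argument=value, ...) on one line, values as JSON. move_arm: Moves the arm, as the interface text tells. Shift numbers are shares of 10 cm and turn numbers shares of 180 degrees, none past 1 either way. Its arguments: {"type":"object","properties":{"series":{"type":"array","items":{"type":"array","items":{"type":"number"}}},"squeeze":{"type":"number"}},"required":["series"]}

```bash
ls; mkdir -p pics; python3 - <<'E'
from plant import *
import cv2,numpy as np
print(read_state())
for n in("scene","top"):
    c=read_camera(n); cv2.imwrite(f"pics/{n}0.png",c["frame"][:,:,::-1]); print(n,c["K"],c["rvec"],c["tvec"])
E
```

```text
pics
{'t': 0.0, 'q': array([ 1.25760185e+00,  1.31150065e-01,  1.48926933e+00,  1.17782157e-05,
        1.52297039e+00, -8.53837709e-02]), 'dq': array([-0.00043224, -0.00086364,  0.00077136, -0.00062884,  0.00217308,
        0.0007817 ]), 'joint_torque': array([ 9.57526436e-05, -5.59847939e+01, -4.91759920e+01,  7.67010637e-02,
        3.54181929e-02, -1.70462372e-04]), 'tool_pos': array([0.13529989, 0.58397592, 0.21759952]), 'orientation': array([-3.57029922e-01, -3.12086825e+00,  2.76307391e-03]), 'force': array([0.28245873, 0.656191  , 0.16045941]), 'wrist_torque': array([-0.00114112, -0.00318301, -0.02581924]), 'opening': 0.09298756234677705}
scene [[469.22800689   0.         315.27738108]
 [  0.         469.22800689 190.05389172]
 [  0.           0.           1.        ]] [ 2.12166908  0.62581111 -0.29935454] [-0.33897529 -0.06663244  1.54536475]
top [[392.25748723   0.         322.58113811]
 [  0.         392.25748723 195.74960993]
 [  0.           0.           1.        ]] [ 2.0864318  -2.14316345  0.21686758] [-0.08354619  0.50253853  1.19483285]
```

View pics/scene0.png

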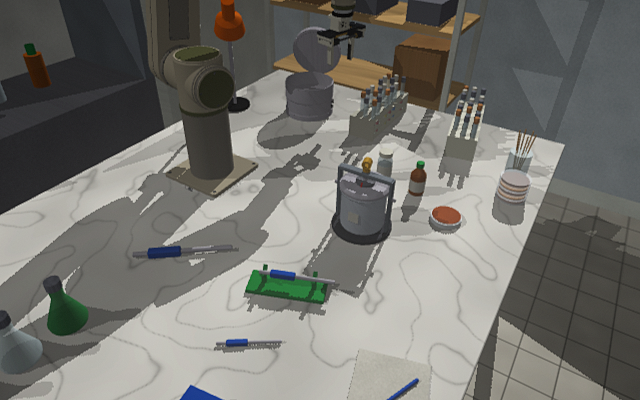

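View pics/top0.png

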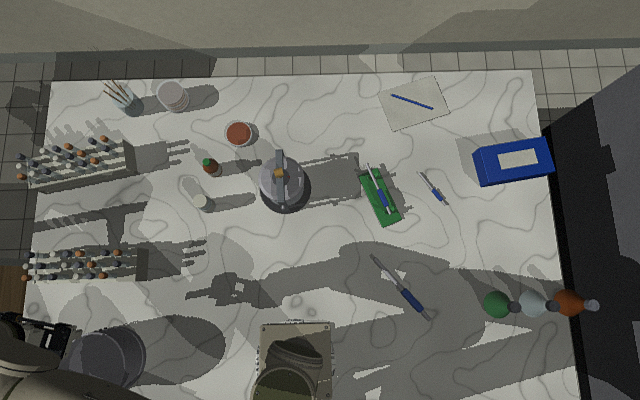

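The scene view shows the jar at (365,205), with its brass eye at (368,165). The green rest is at (288,285) with a blue-handled bar in it at (283,274). Bars that could be mistaken for it:
- a larger bar lying loose at (165,252)
- a small one at (236,343)
- a blue pen at (403,390)

The one in the rest fits the description, so I'll check it in a close crop.

```bash
cat > h.py <<'E'
from plant import *
import cv2,numpy as np
from scipy.spatial.transform import Rotation as R
def cam(n):
    c=read_camera(n); c["R"]=cv2.Rodrigues(np.array(c["rvec"]))[0]; c["t"]=np.array(c["tvec"]).ravel(); return c
def ray(c,uv):
    d=c["R"].T@np.linalg.inv(c["K"])@np.array([uv[0],uv[1],1.]); return -c["R"].T@c["t"], d/np.linalg.norm(d)
def onz(c,uv,z):
    o,d=ray(c,uv); return o+d*(z-o[2])/d[2]
def tri(c1,u1,c2,u2):
    o1,d1=ray(c1,u1);o2,d2=ray(c2,u2)
    s=np.linalg.lstsq(np.c_[d1,-d2],o2-o1,rcond=None)[0]
    a=o1+s[0]*d1;b=o2+s[1]*d2
    return (a+b)/2,np.linalg.norm(a-b)
def proj(c,p):
    q=c["R"]@np.asarray(p,float)+c["t"]; q=c["K"]@q; return q[:2]/q[2]
def crop(c,x0,y0,x1,y1,s,name):
    cv2.imwrite(name,cv2.resize(c["frame"][y0:y1,x0:x1,::-1],None,fx=s,fy=s,interpolation=cv2.INTER_CUBIC))
E
python3 - <<'E'
from h import *
a=cam("scene");b=cam("top")
crop(a,230,140,410,310,4,"pics/s1.png"); crop(b,250,130,460,240,3.8,"pics/t1.png")
print(proj(a,[0,0,0]),proj(b,[0,0,0]),proj(b,[.5,0,0]))
E
```

```text
[212.35235943 169.82189839] [295.15335182 360.73042697] [293.25220321 199.68552712]
```

View pics/s1.png

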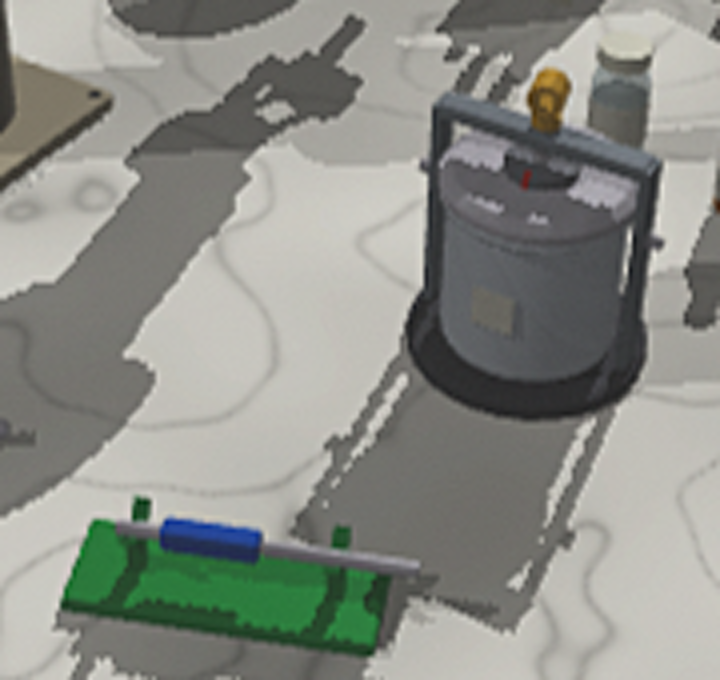

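View pics/t1.png

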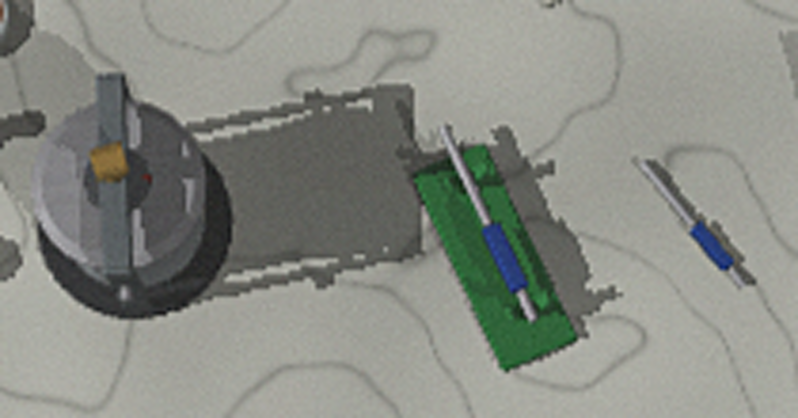

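The crops show the bar in the rest: blue handle, a long steel rod toward the jar side and a short stub behind. In the top crop the handle is at (503,258), the tip at (445,130) and the stub end at (532,318). The eye is at (108,162) and the red pad mark at (148,177). Next I'll measure these.

```bash
cat > m.py <<'E'
from h import *
a=cam("scene");b=cam("top")
def mask(c,lo,hi,roi):
    h=cv2.cvtColor(c["frame"],cv2.COLOR_RGB2HSV); m=cv2.inRange(h,np.array(lo),np.array(hi))
    z=np.zeros_like(m);x0,y0,x1,y1=roi;z[y0:y1,x0:x1]=m[y0:y1,x0:x1];return z
def cen(m):
    p=np.argwhere(m>0)[:,::-1]; return p.mean(0),len(p),p
ub,nb,pb=cen(mask(b,(105,120,50),(130,255,255),(355,150,400,235)))
ua,na,pa=cen(mask(a,(105,120,50),(130,255,255),(250,255,340,300)))
print("handle px",ub,nb,ua,na,tri(a,ua,b,ub))
print("on z .045",onz(b,ub,.047),onz(a,ua,.045))
r=cv2.minAreaRect(pb.astype(np.float32));print(r)
for n,c,roi in(("top",b,(265,160,295,185)),("scene",a,(355,150,380,180))):
    m=mask(c,(8,120,60),(30,255,255),roi);u,k,p=cen(m);print(n,"eye",u,k,cv2.boundingRect(p.astype(np.int32)),cv2.minAreaRect(p.astype(np.float32)))
    if n=="top":ue=u
    else: ue2=u
print("eye tri",tri(a,ue2,b,ue),onz(b,ue,.210))
crop(b,265,158,300,186,22,"pics/te.png");crop(a,345,148,405,194,13,"pics/se.png")
crop(b,355,155,410,230,8,"pics/tb.png");crop(a,240,255,345,310,7.5,"pics/sb.png")
# green rest
for n,c,roi in(("top",b,(350,150,410,235)),):
    m=mask(c,(50,120,40),(75,255,255),roi);u,k,p=cen(m);r=cv2.minAreaRect(p.astype(np.float32));print("rest",u,k,r)
    for q in cv2.boxPoints(r):print(q,onz(c,q,.012))
E
python3 m.py
```

```text
handle px [382.37894737 197.35789474] 95 [281.98404255 274.43085106] 188 (array([ 0.49127972, -0.28853931,  0.04110224]), np.float64(0.0012850252743461111))
on z .045 [ 0.49061172 -0.28719134  0.047     ] [ 0.49308891 -0.29197797  0.045     ]
((382.5000305175781, 197.50003051757812), (18.335756301879883, 4.919349670410156), 63.43495178222656)
top eye [278.32835821 172.23880597] 67 (274, 168, 10, 9) ((278.29998779296875, 172.39999389648438), (8.538147926330566, 7.905693054199219), 71.56504821777344)
scene eye [366.52631579 164.19298246] 114 (362, 157, 10, 16) ((366.20587158203125, 164.1764678955078), (8.731282234191895, 14.794672966003418), 14.03624439239502)
eye tri (array([0.53960852, 0.02612314, 0.2008574 ]), np.float64(0.0017714090151053998)) [0.53788272 0.0256235  0.21      ]
rest [379.21059432 199.60594315] 774 ((379.6728210449219, 197.51296997070312), (56.364295959472656, 20.80878448486328), 64.53665161132812)
[358.16266 176.54163] [ 0.56992219 -0.21666246  0.012     ]
[376.95007 167.59521] [ 0.59890361 -0.2805147   0.012     ]
[401.18298 218.48431] [ 0.42616453 -0.34962398  0.012     ]
[382.39557 227.43073] [ 0.39873314 -0.28714174  0.012     ]
```

View pics/te.png

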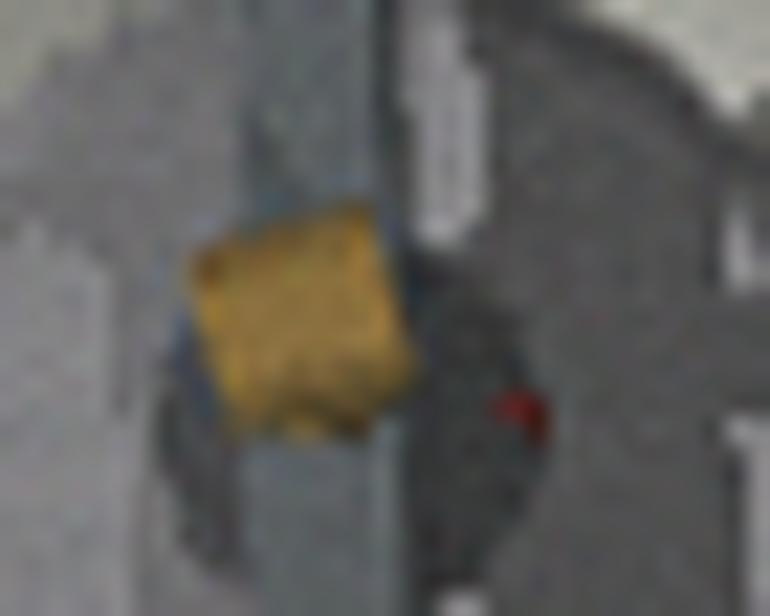

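View pics/se.png

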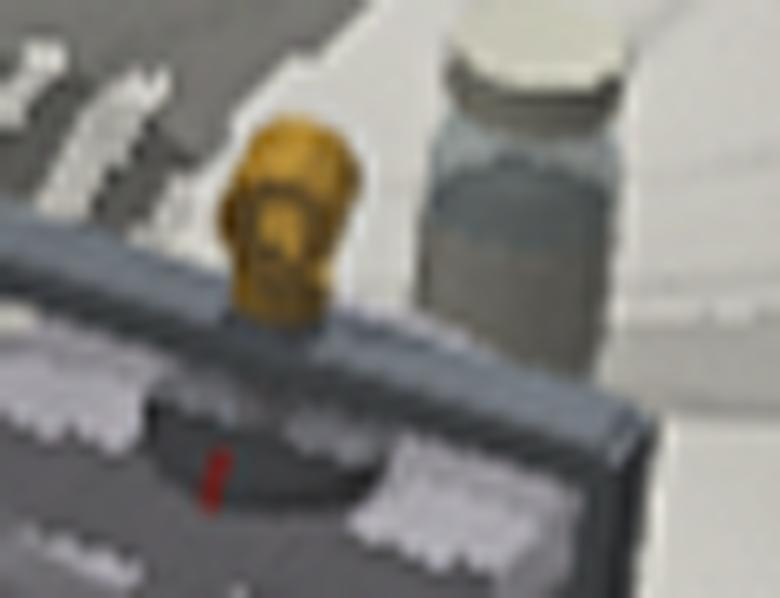

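View pics/tb.png

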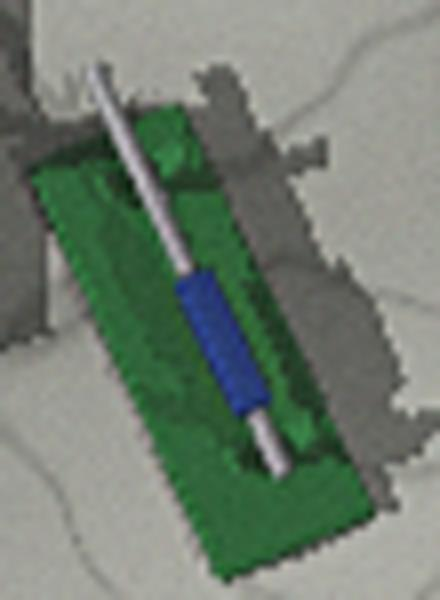

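View pics/sb.png

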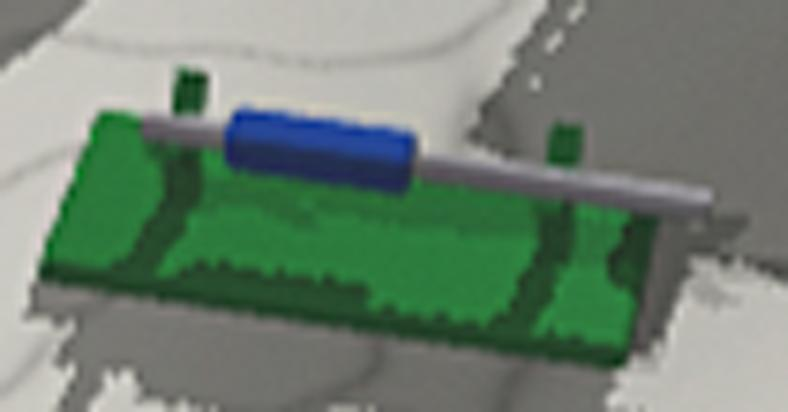

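```bash
python3 - <<'E'
from h import *
b=cam("top");a=cam("scene")
tp=(367.1,163.5);st=(390.1,214.)
T=onz(b,tp,.043);S=onz(b,st,.043);d=T-S
print("top tip",T,"stub",S,np.linalg.norm(d),np.degrees(np.arctan2(d[1],d[0])), "handle",S+d*58/183)
# scene: tip px, stub px
T2=onz(a,(240+712/7.5,255+197/7.5),.043);S2=onz(a,(240+143/7.5,255+124/7.5),.043);d=T2-S2
print("sc tip",T2,S2,np.linalg.norm(d),np.degrees(np.arctan2(d[1],d[0])), S2+d*58/183)
print("tri tip",tri(b,tp,a,(240+712/7.5,255+197/7.5)),tri(b,st,a,(240+143/7.5,255+124/7.5)))
# eye square corners top (crop px /22 + offset)
for n,q in dict(tl=(195,262),tr=(368,208),br=(415,368),bl=(238,432)).items():
    print(n,onz(b,(265+q[0]/22,158+q[1]/22),.207))
print("mark",onz(b,(265+522/22,158+410/22),.156), onz(a,(345+215/13,148+480/13),.154))
s=read_state();M=R.from_rotvec(s["orientation"]).as_matrix();print(M.round(3))
print("tool x yaw",np.degrees(np.arctan2(M[1,0],M[0,0])))
E
```

```text
top tip [ 0.60494012 -0.24461622  0.043     ] stub [ 0.43704727 -0.30917656  0.043     ] 0.17987786851982326 21.033397171213522 handle [ 0.49025921 -0.28871481  0.043     ]
sc tip [ 0.60783008 -0.24047633  0.043     ] [ 0.44087886 -0.31264929  0.043     ] 0.18188361133534955 23.378812427731326 [ 0.49379236 -0.2897748   0.043     ]
tri tip (array([ 0.60659998, -0.24309848,  0.04407058]), np.float64(0.004755935491431357)) (array([ 0.43792099, -0.30972127,  0.03878943]), np.float64(0.0006059519694115455))
tl [0.5458077  0.03847125 0.207     ]
tr [0.55235765 0.01634224 0.207     ]
br [0.53106925 0.01047634 0.207     ]
bl [0.52327376 0.03303943 0.207     ]
mark [0.53842621 0.00116757 0.156     ] [ 0.54368287 -0.00372124  0.154     ]
[[-0.974  0.226 -0.   ]
 [ 0.226  0.974 -0.   ]
 [ 0.    -0.    -1.   ]]
tool x yaw 166.9462685366628
```

```bash
cat > nx.py <<'E'
from h import *
import sys
# usage: nx.py x y z yaw
x,y,z,yaw=map(float,sys.argv[1:5])
s=read_state();M=R.from_rotvec(s["orientation"]).as_matrix()
c,n=np.cos(np.radians(yaw)),np.sin(np.radians(yaw))
G=np.array([[c,n,0],[n,-c,0],[0,0,-1.]])
print("t",s["t"],"pos",s["tool_pos"].round(4),"yaw",round(np.degrees(np.arctan2(M[1,0],M[0,0])),2),"F",s["force"].round(2),"T",s["wrist_torque"].round(3),"op",round(s["opening"],4))
d=M.T@(np.array([x,y,z])-s["tool_pos"]);r=R.from_matrix(M.T@G).as_rotvec()
print("row",(d/.1).round(3),(r/np.pi).round(3))
E
python3 nx.py .235 .5 .30 110
```

```text
t 0.4 pos [0.1355 0.5844 0.2185] yaw 166.95 F [-0.13 -0.7   0.2 ] T [-0.013 -0.035  0.006] op 0.0934
row [-1.16  -0.598 -0.815] [-0.     0.     0.316]
```

Call:
move_arm(series=[[-1, -0.5, -0.8, 0, 0, 0.316, 1], [-1, -0.5, -0.8, 0, 0, 0.316, 1], [-1, -0.5, -0.8, 0, 0, 0.316, 1], [-1, -0.5, -0.8, 0, 0, 0.316, 1], [-1, -0.5, -0.8, 0, 0, 0.316, 1], [-1, -0.5, -0.8, 0, 0, 0.316, 1], [-1, -0.5, -0.8, 0, 0, 0.316, 1]])

```text
t: 1.1
tool_pos: [0.2218, 0.5131, 0.2988]
orientation: [-1.808, -2.569, -0.0]
force: [0.2, 0.6, 0.9]
opening: 0.093
```

```bash
python3 nx.py .30 .4 .30 60
```

```text
t 1.1 pos [0.2218 0.5131 0.2988] yaw 109.71 F [0.22 0.6  0.92] T [-0.078  0.079 -0.08 ] op 0.093
row [-1.329  0.355 -0.012] [ 0.    -0.     0.276]
```

Call:
move_arm(series=[[-1, 0.3, 0, 0, 0, 0.28, 1], [-1, 0.3, 0, 0, 0, 0.28, 1], [-1, 0.3, 0, 0, 0, 0.28, 1], [-1, 0.3, 0, 0, 0, 0.28, 1], [-1, 0.3, 0, 0, 0, 0.28, 1], [-1, 0.3, 0, 0, 0, 0.28, 1]])

```text
t: 1.7
tool_pos: [0.2843, 0.4294, 0.2988]
orientation: [-2.73, -1.554, -0.0]
force: [-0.3, -0.5, 0.4]
opening: 0.0927
```

```bash
python3 nx.py .37 .3 .30 22
```

```text
t 1.7 pos [0.2843 0.4294 0.2988] yaw 59.29 F [-0.28 -0.53  0.39] T [-0.107  0.074 -0.008] op 0.0927
row [-0.675  1.398 -0.012] [-0.    -0.     0.207]
```

Call:
move_arm(series=[[-0.5, 1, 0, 0, 0, 0.207, 1], [-0.5, 1, 0, 0, 0, 0.207, 1], [-0.5, 1, 0, 0, 0, 0.207, 1], [-0.5, 1, 0, 0, 0, 0.207, 1], [-0.5, 1, 0, 0, 0, 0.207, 1]])

```text
t: 2.2
tool_pos: [0.3457, 0.3353, 0.2988]
orientation: [-3.084, -0.599, -0.001]
force: [-0.3, 0.3, -0.1]
opening: 0.0932
```

```bash
python3 nx.py .43 .24 .30 22
```

```text
t 2.2 pos [0.3457 0.3353 0.2988] yaw 21.99 F [-0.26  0.32 -0.1 ] T [-0.017  0.132  0.001] op 0.0932
row [ 0.425  1.199 -0.011] [-0. -0. -0.]
```

Call:
move_arm(series=[[0.2, 1, 0, 0, 0, 0, 1], [0.2, 1, 0, 0, 0, 0, 1], [0.2, 1, 0, 0, 0, 0, 1]])

```text
t: 2.5
tool_pos: [0.4042, 0.2471, 0.2986]
orientation: [3.081, 0.602, 0.001]
force: [-0.5, -0.6, -0.3]
opening: 0.0929
```

Call:
move_arm(series=[[0, 1, 0, 0, 0, 0, 1], [0, 1, 0, 0, 0, 0, 1], [0, 1, 0, 0, 0, 0, 1]])

```text
t: 2.8
tool_pos: [0.4414, 0.1543, 0.2986]
orientation: [3.082, 0.601, 0.0]
force: [0.7, 1.3, 0.5]
opening: 0.0931
```

Call:
move_arm(series=[[-0.2, 1, 0, 0, 0, 0, 1], [-0.2, 1, 0, 0, 0, 0, 1], [-0.2, 1, 0, 0, 0, 0, 1]])

```text
t: 3.1
tool_pos: [0.46, 0.0548, 0.2986]
orientation: [3.082, 0.602, -0.0]
force: [-0.5, 0.5, -0.1]
opening: 0.0933
```

Call:
move_arm(series=[[-0.3, 1, 0, 0, 0, 0, 1], [-0.3, 1, 0, 0, 0, 0, 1], [-0.3, 1, 0, 0, 0, 0, 1]])

```text
t: 3.4
tool_pos: [0.47, -0.0483, 0.2985]
orientation: [3.082, 0.604, -0.001]
force: [0.1, 1.2, -0.5]
opening: 0.0931
```

Call:
move_arm(series=[[-0.4, 1, 0.5, 0, 0, 0, 1], [-0.4, 1, 0.5, 0, 0, 0, 1], [-0.4, 1, 0.5, 0, 0, 0, 1]])

```text
t: 3.7
tool_pos: [0.4704, -0.1538, 0.2463]
orientation: [-3.081, -0.608, 0.004]
force: [-0.6, 0.4, 0.2]
opening: 0.0931
```

```bash
python3 nx.py .492 -.289 .15 22
```

```text
t 3.7 pos [ 0.4704 -0.1538  0.2463] yaw 22.33 F [-0.56  0.43  0.19] T [-0.086  0.105 -0.004] op 0.0931
row [-0.312  1.334  0.961] [-0.001  0.001  0.002]
```

Call:
move_arm(series=[[-0.3, 1, 0.9, 0, 0, 0, 1], [-0.3, 1, 0.9, 0, 0, 0, 1], [-0.3, 1, 0.9, 0, 0, 0, 1], [-0.3, 1, 0.9, 0, 0, 0, 1]])

```text
t: 4.1
tool_pos: [0.4798, -0.2565, 0.1538]
orientation: [-3.078, -0.606, 0.008]
force: [0.1, 0.8, -0.1]
opening: 0.0926
```

```bash
python3 nx.py .492 -.289 .12 22
```

```text
t 4.1 pos [ 0.4798 -0.2565  0.1538] yaw 22.28 F [ 0.1   0.78 -0.09] T [-0.032  0.178  0.022] op 0.0926
row [-0.009  0.349  0.336] [-0.002  0.001  0.002]
```

Call:
move_arm(series=[[0, 0.35, 0.3, -0.001, 0.001, 0.001, 1], [0, 0.35, 0.3, -0.001, 0.001, 0.001, 1], [0, 0.35, 0.3, -0.001, 0.001, 0.001, 1]])

```text
t: 4.4
tool_pos: [0.4952, -0.2873, 0.128]
orientation: [3.082, 0.606, 0.004]
force: [-0.3, 0.2, -0.2]
opening: 0.0929
```

```bash
python3 nx.py .492 -.289 .025 22; python3 - <<'E'
from h import *
b=cam("top");a=cam("scene")
crop(b,340,140,420,240,6,"pics/t2.png");crop(a,210,200,350,310,5,"pics/s2.png")
E
```

```text
t 4.4 pos [ 0.4952 -0.2873  0.128 ] yaw 22.24 F [-0.32  0.23 -0.18] T [-0.005  0.164 -0.054] op 0.0929
row [-0.038  0.003  1.03 ] [ 0.    -0.001  0.001]
```

View pics/s2.png

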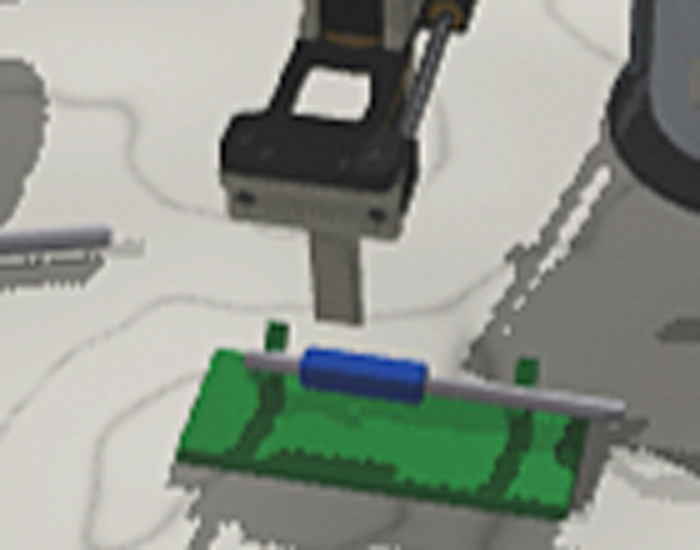

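View pics/t2.png

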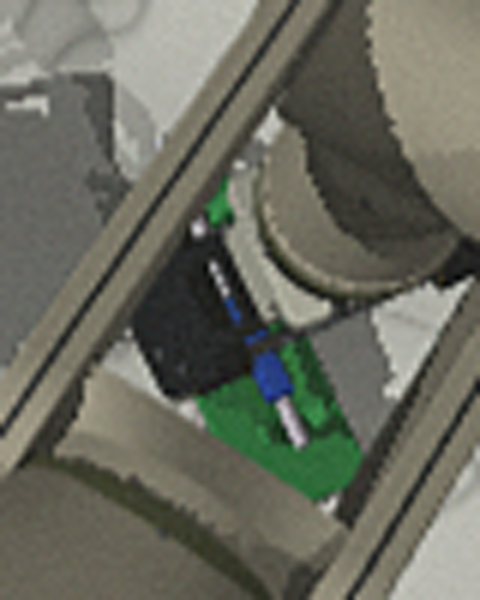

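The gripper is above the bar: in the scene crop its finger is at (338,320) and the handle at (363,375). I'll lower it and grip.

Call:
move_arm(series=[[-0.04, 0, 0.4, 0, 0, 0.001, 1], [-0.04, 0, 0.8, 0, 0, 0.001, 1], [-0.04, 0, 1, 0, 0, 0.001, 1], [-0.04, 0, 1, 0, 0, 0.001, 1], [-0.04, 0, 1, 0, 0, 0.001, 1]])

```text
t: 5.0
tool_pos: [0.4926, -0.2907, 0.0306]
orientation: [3.08, 0.601, 0.008]
force: [-0.1, -0.7, 0.7]
opening: 0.0929
```

```bash
python3 nx.py .492 -.289 .024 22;  python3 - <<'E'
from h import *
a=cam("scene")
crop(a,210,200,350,310,5,"pics/s3.png")
E
```

```text
t 5.0 pos [ 0.4926 -0.2907  0.0306] yaw 22.09 F [-0.05 -0.71  0.68] T [-0.061  0.157  0.018] op 0.0929
row [ 0.    -0.018  0.066] [ 0.002 -0.001  0.001]
```

View pics/s3.png

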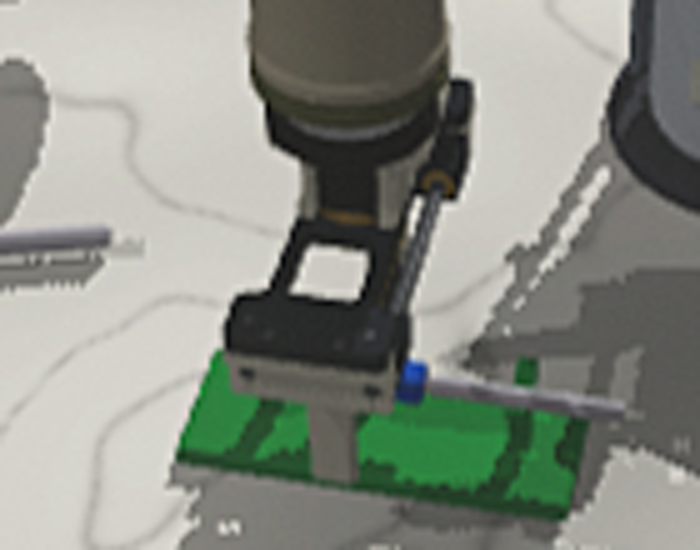

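```bash
python3 - <<'E'
from h import *
a=cam("scene")
p=np.array([.4926,-.2907,.0306]);y=np.array([.375,-.927,0])
for z in (.0306,.043,):
  for k in(0,.055): print(z,k,(proj(a,p*[1,1,0]+[0,0,z]+k*y)-[210,200])*5)
E
```

```text
0.0306 0 [361.44263712 391.44497922]
0.0306 0.055 [332.99523704 478.49162326]
0.043 0 [360.76965307 373.0713467 ]
0.043 0.055 [332.10075658 459.95286413]
```

Call:
move_arm(series=[[0.01, -0.018, 0.065, 0.002, -0.001, 0, 1], [0.01, -0.018, 0.065, 0.002, -0.001, 0, 1], [0.01, -0.018, 0.065, 0.002, -0.001, 0, 0], [0.01, -0.018, 0.065, 0.002, -0.001, 0, -0.5], [0.01, -0.018, 0.065, 0.002, -0.001, 0, -1], [0.01, -0.018, 0.065, 0.002, -0.001, 0, -1], [0.01, -0.018, 0.065, 0.002, -0.001, 0, -1], [0.01, -0.018, 0.065, 0.002, -0.001, 0, -1]], squeeze=30)

```text
t: 5.9
tool_pos: [0.4917, -0.2889, 0.0221]
orientation: [-3.081, -0.6, 0.001]
force: [-0.5, 0.7, 0.9]
opening: 0.0493
```

```bash
python3 nx.py .492 -.289 .12 22
```

```text
t 5.9 pos [ 0.4917 -0.2889  0.0221] yaw 22.05 F [-0.49  0.7   0.94] T [-0.043  0.149  0.044] op 0.0493
row [ 0.002 -0.001 -0.979] [-0.001  0.     0.   ]
```

Call:
move_arm(series=[[0, 0, -0.02, 0, 0, 0, -1], [0, 0, -0.02, 0, 0, 0, -1], [0, 0, -0.02, 0, 0, 0, -1], [0, 0, -0.02, 0, 0, 0, -1], [0, 0, -0.02, 0, 0, 0, -1], [0, 0, -0.02, 0, 0, 0, -1], [0, 0, -0.02, 0, 0, 0, -1], [0, 0, -0.02, 0, 0, 0, -1]])

```text
t: 6.7
tool_pos: [0.4912, -0.2876, 0.0239]
orientation: [-3.078, -0.6, 0.003]
force: [-2.7, 6.5, 3.6]
opening: 0.0155
```

```bash
python3 nx.py .492 -.289 .12 22
```

```text
t 6.7 pos [ 0.4912 -0.2876  0.0239] yaw 22.06 F [-2.69  6.49  3.59] T [ 0.896  0.557 -0.025] op 0.0155
row [ 0.002  0.01  -0.961] [-0.002  0.     0.   ]
```

Call:
move_arm(series=[[0, 0, -0.2, 0, 0, 0, -1], [0, 0, -0.4, 0, 0, 0, -1], [0, 0, -0.7, 0, 0, 0, -1], [0, 0, -1, 0, 0, 0, -1], [0, 0, -1, 0, 0, 0, -1]])

```text
t: 7.2
tool_pos: [0.4944, -0.291, 0.1291]
orientation: [3.081, 0.6, 0.008]
force: [1.3, -0.7, -1.1]
opening: 0.0155
```

```bash
python3 nx.py .56 -.20 .205 70; python3 - <<'E'
from h import *
a=cam("scene")
crop(a,210,150,350,310,4,"pics/s4.png")
E
```

```text
t 7.2 pos [ 0.4944 -0.291   0.1291] yaw 22.05 F [ 1.29 -0.67 -1.13] T [-0.098  0.108 -0.036] op 0.0155
row [ 0.953 -0.595 -0.757] [ 0.002 -0.001 -0.266]
```

View pics/s4.png

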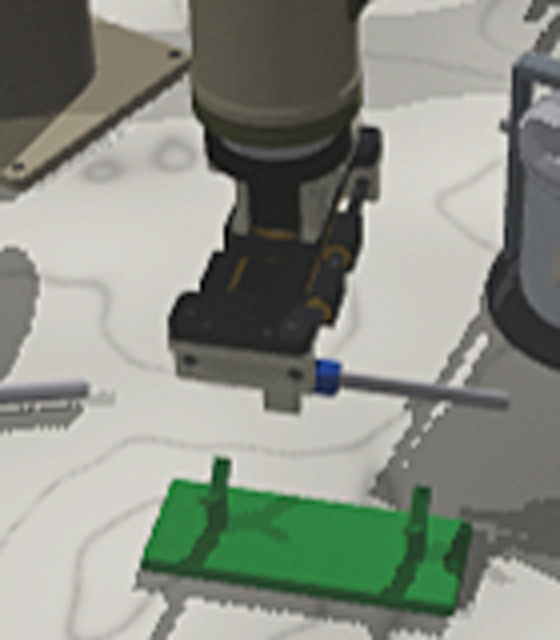

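The bar is lifted and level, with its tip at (508,403) in the crop. I'll carry it to the jar.

Call:
move_arm(series=[[0.3, -0.2, -0.75, 0.002, -0.001, -0.267, -1], [0.5, -0.4, -0.75, 0.002, -0.001, -0.267, -1], [0.8, -0.6, -0.75, 0.002, -0.001, -0.267, -1], [0.8, -0.6, -0.75, 0.002, -0.001, -0.267, -1], [0.8, -0.6, -0.75, 0.002, -0.001, -0.267, -1], [0.8, -0.6, -0.75, 0.002, -0.001, -0.267, -1], [0.8, -0.6, -0.75, 0.002, -0.001, -0.267, -1]])

```text
t: 7.95
tool_pos: [0.5427, -0.2032, 0.1969]
orientation: [-2.561, -1.8, 0.008]
force: [-0.0, 0.3, -1.8]
opening: 0.0157
```

```bash
python3 nx.py .5835 -.134 .188 106
```

```text
t 7.95 pos [ 0.5427 -0.2032  0.1969] yaw 70.21 F [-0.04  0.26 -1.81] T [-0.118  0.117  0.024] op 0.0157
row [0.789 0.15  0.089] [-0.004 -0.002 -0.199]
```

Call:
move_arm(series=[[0.2, 0.15, 0.08, -0.004, -0.002, -0.199, -1], [0.4, 0.15, 0.08, -0.004, -0.002, -0.199, -1], [0.6, 0.15, 0.08, -0.004, -0.002, -0.199, -1], [0.78, 0.15, 0.08, -0.004, -0.002, -0.199, -1], [0.78, 0.15, 0.08, -0.004, -0.002, -0.199, -1], [0.78, 0.15, 0.08, -0.004, -0.002, -0.199, -1], [0.78, 0.15, 0.08, -0.004, -0.002, -0.199, -1]])

```text
t: 8.65
tool_pos: [0.5837, -0.1361, 0.1907]
orientation: [1.895, 2.501, 0.001]
force: [-0.6, 0.9, -1.5]
opening: 0.0159
```

```bash
python3 nx.py .5835 -.134 .188 106; python3 - <<'E'
from h import *
b=cam("top");a=cam("scene")
crop(b,250,130,370,220,6.5,"pics/t5.png");crop(a,300,130,420,230,6,"pics/s5.png")
E
```

```text
t 8.65 pos [ 0.5837 -0.1361  0.1907] yaw 105.68 F [-0.63  0.88 -1.52] T [-0.121  0.039  0.058] op 0.0159
row [0.021 0.004 0.027] [ 0.001  0.001 -0.002]
```

View pics/s5.png

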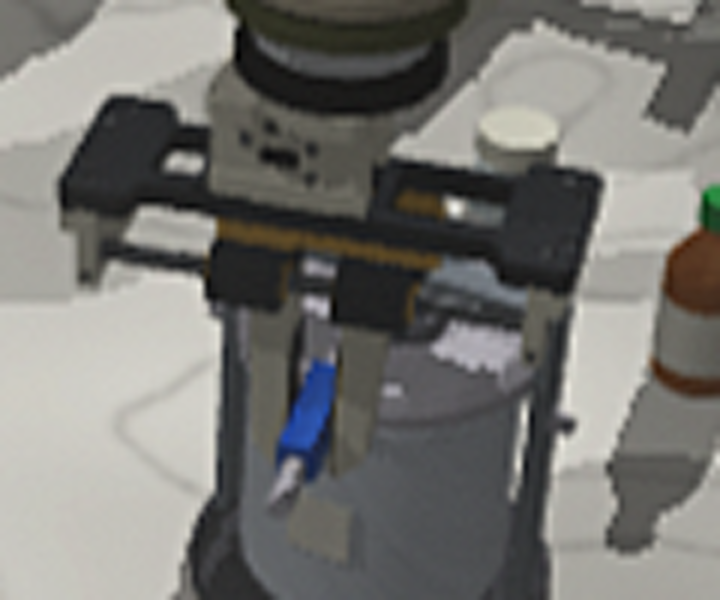

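View pics/t5.png

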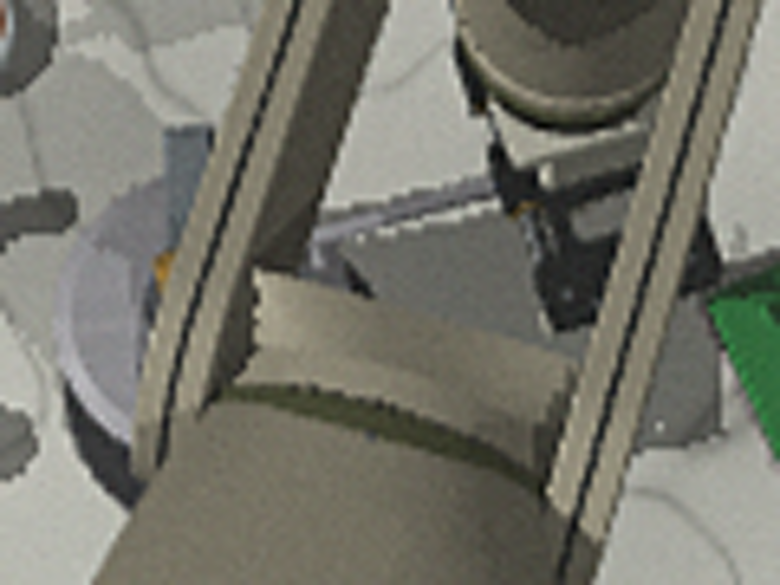

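```bash
python3 - <<'E'
from h import *
b=cam("top");s=read_state()
M=R.from_rotvec(s["orientation"]).as_matrix();x=M[:,0];h=s["tool_pos"]-.019*M[:,2]*1
print(s["tool_pos"],h,x)
tip=h+.125*x
print("exp tip px crop",(proj(b,tip)-[250,130])*6.5,"mid",(proj(b,h+.06*x)-[250,130])*6.5, "eye",(proj(b,[.538,.0246,.207])-[250,130])*6.5)
crop(b,290,150,340,180,15,"pics/t6.png")
for u in((0,0),):pass
print([(proj(b,h+k*x)-[290,150])*15 for k in(.05,.08,.11,.125)])
E
```

```text
[ 0.58390571 -0.13625919  0.19118012] [ 0.58382581 -0.13622656  0.21017992] [-0.27170882  0.96237545 -0.00279521]
exp tip px crop [280.36580723 245.29001683] mid [424.33128249 202.04953998] eye [187.28318329 276.03780978]
[array([430.14428466, 150.9747155 ]), array([277.23488941, 196.90152644]), array([123.86036555, 242.9680402 ]), array([ 46.99801668, 266.05388499])]
```

View pics/t6.png

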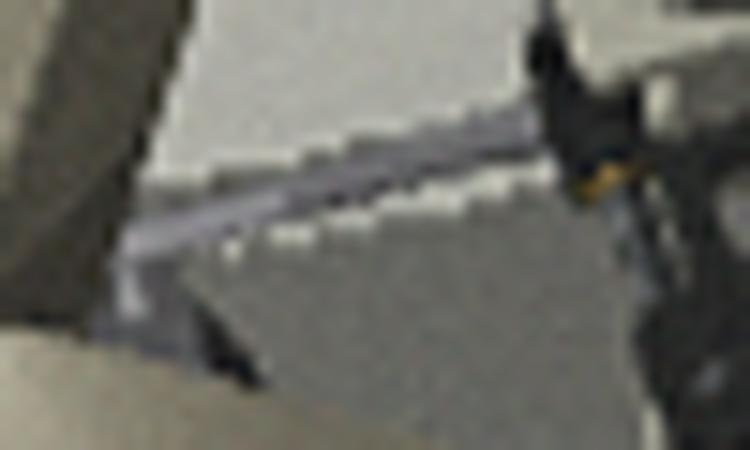

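Call:
move_arm(series=[[0, 0, 0.03, 0.001, 0.001, -0.001, -1], [0, 0, 0.03, 0.001, 0.001, -0.001, -1], [0, 0, 0.03, 0.001, 0.001, -0.001, -1]])

```text
t: 9.1
tool_pos: [0.5841, -0.1357, 0.1881]
orientation: [-1.889, -2.51, -0.001]
force: [-0.0, 0.3, -1.7]
opening: 0.0157
```

```bash
python3 nx.py .5835 -.134 .188 106; python3 - <<'E'
from h import *
b=cam("top");s=read_state();f=b["frame"].astype(int)
M=R.from_rotvec(s["orientation"]).as_matrix();x=M[:,0];h=s["tool_pos"]-.019*M[:,2]
# column profiles around the rod
for c in range(300,325,3):
    print(c,[tuple(f[r,c]) for r in range(155,170)])
print([proj(b,h+k*x).round(2) for k in(.05,.08,.11,.125)])
E
```

```text
t 9.1 pos [ 0.5841 -0.1357  0.1881] yaw 106.07 F [-0.04  0.3  -1.73] T [-0.116  0.034  0.029] op 0.0157
row [ 0.018 -0.001  0.001] [ 0. -0.  0.]
300 [(np.int64(62), np.int64(60), np.int64(48)), (np.int64(52), np.int64(46), np.int64(44)), (np.int64(73), np.int64(73), np.int64(62)), (np.int64(130), np.int64(130), np.int64(121)), (np.int64(176), np.int64(175), np.int64(168)), (np.int64(184), np.int64(183), np.int64(173)), (np.int64(186), np.int64(186), np.int64(177)), (np.int64(129), np.int64(127), np.int64(122)), (np.int64(100), np.int64(98), np.int64(92)), (np.int64(105), np.int64(104), np.int64(102)), (np.int64(141), np.int64(139), np.int64(142)), (np.int64(144), np.int64(145), np.int64(143)), (np.int64(101), np.int64(104), np.int64(103)), (np.int64(81), np.int64(82), np.int64(83)), (np.int64(88), np.int64(85), np.int64(87))]
303 [(np.int64(175), np.int64(173), np.int64(165)), (np.int64(171), np.int64(169), np.int64(163)), (np.int64(176), np.int64(177), np.int64(165)), (np.int64(172), np.int64(172), np.int64(163)), (np.int64(172), np.int64(175), np.int64(165)), (np.int64(176), np.int
[... 4727 characters left out ...]
)), (np.int64(132), np.int64(129), np.int64(124)), (np.int64(115), np.int64(115), np.int64(119)), (np.int64(102), np.int64(102), np.int64(101)), (np.int64(67), np.int64(65), np.int64(67)), (np.int64(169), np.int64(167), np.int64(157)), (np.int64(122), np.int64(119), np.int64(112)), (np.int64(94), np.int64(95), np.int64(88)), (np.int64(101), np.int64(97), np.int64(93)), (np.int64(101), np.int64(99), np.int64(93)), (np.int64(100), np.int64(98), np.int64(93)), (np.int64(103), np.int64(100), np.int64(95)), (np.int64(101), np.int64(101), np.int64(96)), (np.int64(102), np.int64(104), np.int64(96))]
[array([318.5 , 160.35]), array([308.34, 163.45]), array([298.16, 166.56]), array([293.05, 168.11])]
```

Call:
move_arm(series=[[0.1, 0.012, 0, 0, 0, 0, -1], [0.2, 0.012, 0, 0, 0, 0, -1], [0.27, 0.012, 0, 0, 0, 0, -1], [0.27, 0.012, 0, 0, 0, 0, -1], [0.27, 0.012, 0, 0, 0, 0, -1]])

```text
t: 9.65
tool_pos: [0.5778, -0.1088, 0.1885]
orientation: [1.887, 2.511, 0.001]
force: [0.1, 0.3, -2.8]
opening: 0.0157
```

```bash
cat > st.py <<'E'
from h import *
E=np.array([.539,.0257,.207])
s=read_state();M=R.from_rotvec(s["orientation"]).as_matrix();h=s["tool_pos"]-.019*M[:,2];x=M[:,0]
yaw=np.degrees(np.arctan2(x[1],x[0]));d=E-h
print("t",round(s["t"],2),"h",h.round(4),"yaw",yaw.round(2),"pitch",np.degrees(np.arcsin(x[2])).round(2),"roll",np.degrees(np.arcsin(M[2,1])).round(2),"eye in tool x,y,z mm",(M.T@d*1e3).round(2),"F tool",(M.T@s["force"]).round(2),"T",s["wrist_torque"].round(3),"op",round(s["opening"],4))
r=s["tool_pos"]-E; print("Tz about eye: f only",np.cross(r,s["force"])[2].round(3),"sum",(np.cross(r,s["force"])+s["wrist_torque"])[2].round(3))
E
python3 st.py;python3 - <<'E'
from h import *
a=cam("scene");b=cam("top")
crop(a,320,130,420,210,7,"pics/s7.png");crop(b,260,140,340,200,9,"pics/t7.png")
E
```

```text
t 9.65 h [ 0.5778 -0.1088  0.2075] yaw 106.16 pitch 0.0 roll 0.05 eye in tool x,y,z mm [1.4003e+02 1.4000e-01 5.1000e-01] F tool [0.24 0.15 2.78] T [-0.108  0.039  0.007] op 0.0157
Tz about eye: f only 0.021 sum 0.028
```

View pics/s7.png

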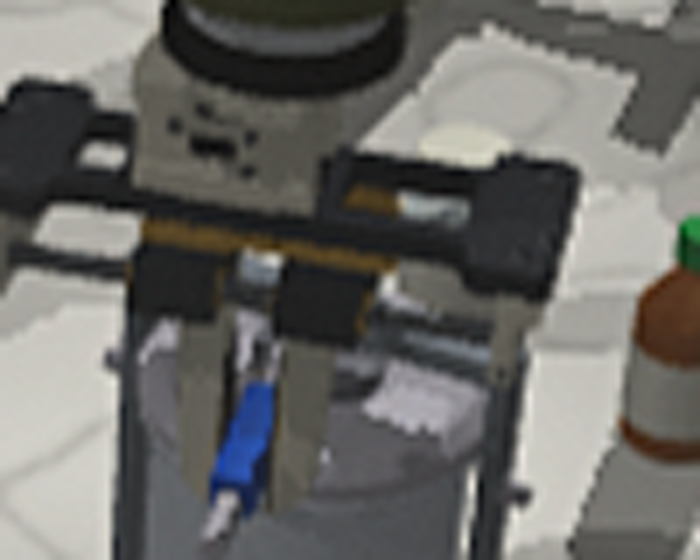

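View pics/t7.png

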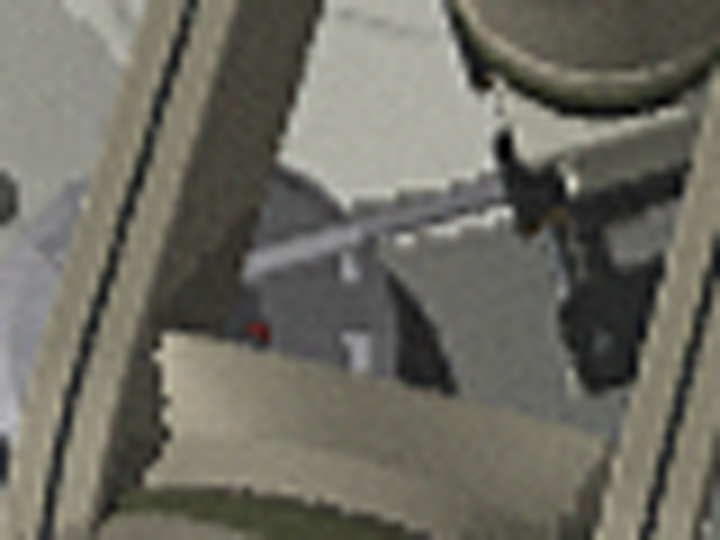

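The rod points at the eye, and the red mark shows at (260,333) in the top crop. I'll advance gently.

Call:
move_arm(series=[[0.03, 0.001, 0.003, 0, 0, 0, -1], [0.06, 0.001, 0.003, 0, 0, 0, -1], [0.09, 0.001, 0.003, 0, 0, 0, -1], [0.12, 0.001, 0.003, 0, 0, 0, -1]])

```text
t: 10.15
tool_pos: [0.5745, -0.0974, 0.188]
orientation: [1.888, 2.511, 0.001]
force: [0.7, 0.2, -1.9]
opening: 0.0156
```

```bash
python3 st.py
```

```text
t 10.15 h [ 0.5745 -0.0974  0.207 ] yaw 106.11 pitch 0.02 roll 0.04 eye in tool x,y,z mm [1.2815e+02 3.0000e-02 8.0000e-02] F tool [-0.04  0.7   1.93] T [-0.102  0.049  0.028] op 0.0156
Tz about eye: f only 0.09 sum 0.117
```

Call:
move_arm(series=[[0.04, 0, 0, 0, 0, 0, -1], [0.08, 0, 0, 0, 0, 0, -1], [0.12, 0, 0, 0, 0, 0, -1], [0.15, 0, 0, 0, 0, 0, -1]])

```text
t: 10.55
tool_pos: [0.5703, -0.0828, 0.1881]
orientation: [1.888, 2.511, 0.001]
force: [-0.2, -0.6, -2.0]
opening: 0.0156
```

```bash
python3 st.py
```

```text
t 10.55 h [ 0.5703 -0.0828  0.2071] yaw 106.12 pitch 0.02 roll 0.04 eye in tool x,y,z mm [1.1293e+02 3.0000e-02 1.1000e-01] F tool [-0.5  -0.33  1.99] T [-0.084 -0.047  0.028] op 0.0156
Tz about eye: f only -0.037 sum -0.008
```

Call:
move_arm(series=[[0.06, 0, 0, 0, 0, 0, -1], [0.12, 0, 0, 0, 0, 0, -1], [0.18, 0, 0, 0, 0, 0, -1], [0.25, 0, 0, 0, 0, 0, -1], [0.25, 0, 0, 0, 0, 0, -1]])

```text
t: 11.05
tool_pos: [0.5633, -0.0582, 0.1881]
orientation: [-1.887, -2.512, -0.002]
force: [0.3, 0.4, -2.1]
opening: 0.0156
```

```bash
python3 st.py;python3 - <<'E'
from h import *
a=cam("scene");b=cam("top")
crop(a,320,130,420,210,7,"pics/s8.png");crop(b,260,140,340,200,9,"pics/t8.png")
E
```

```text
t 11.05 h [ 0.5633 -0.0582  0.2071] yaw 106.16 pitch 0.04 roll 0.04 eye in tool x,y,z mm [8.736e+01 2.000e-02 1.600e-01] F tool [0.35 0.39 2.1 ] T [-0.115 -0.003  0.009] op 0.0156
Tz about eye: f only 0.034 sum 0.044
```

View pics/s8.png

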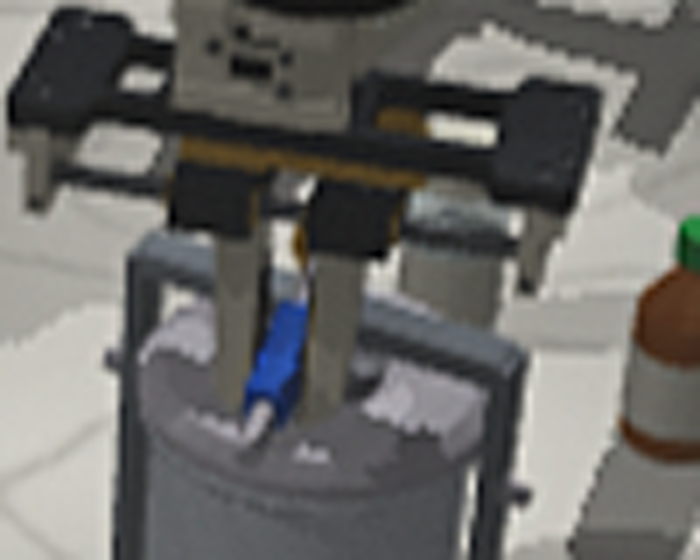

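View pics/t8.png

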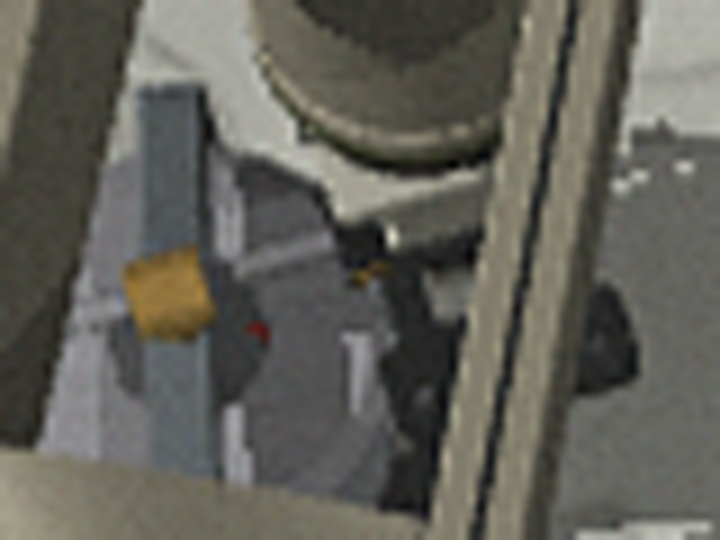

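The bar is threaded. In the top crop the tip is out on the far side at (85,312), the eye is at (170,292) and the mark at (258,332). I'll turn the first 30° now, which is short of the earliest seat.

Call:
move_arm(series=[[0.003, -0.076, 0, 0, 0, 0.028, -1], [0.013, -0.152, 0, 0, 0, 0.056, -1], [0.03, -0.226, 0, 0, 0, 0.083, -1], [0.053, -0.299, 0, 0, 0, 0.111, -1], [0.082, -0.369, 0, 0, 0, 0.139, -1], [0.117, -0.437, 0, 0, 0, 0.167, -1], [0.117, -0.437, 0, 0, 0, 0.167, -1]])

```text
t: 11.85
tool_pos: [0.5175, -0.0603, 0.188]
orientation: [-2.476, -1.933, -0.0]
force: [-1.5, -0.3, -2.3]
opening: 0.0158
```

```bash
cat >> st.py <<'E'
if len(__import__("sys").argv)>1:
    b=cam("top");crop(b,260,140,340,200,9,"pics/%s.png"%__import__("sys").argv[1])
    f=b["frame"].astype(int)[160:190,275:300]
    w=np.clip(f[:,:,0]-1.6*f[:,:,1:].max(2),0,None); yy,xx=np.mgrid[160:190,275:300]
    h=cv2.cvtColor(b["frame"],cv2.COLOR_RGB2HSV)[160:190,275:300]; w=w*((h[:,:,0]<6)|(h[:,:,0]>174))
    if w.sum()>0: u=((w*xx).sum()/w.sum(),(w*yy).sum()/w.sum());print("mark px",np.round(u,2),"w",w.sum(),onz(b,u,.156).round(4))
E
python3 st.py t9
```

```text
t 11.85 h [ 0.5175 -0.0603  0.207 ] yaw 75.96 pitch 0.02 roll -0.02 eye in tool x,y,z mm [ 8.861e+01 -5.000e-02  1.000e-02] F tool [-0.66 -1.35  2.31] T [-0.125  0.276  0.132] op 0.0158
Tz about eye: f only -0.119 sum 0.012
mark px [288.78 176.78] w 19.999999999999986 [0.538 0.001 0.156]
```

View pics/t9.png

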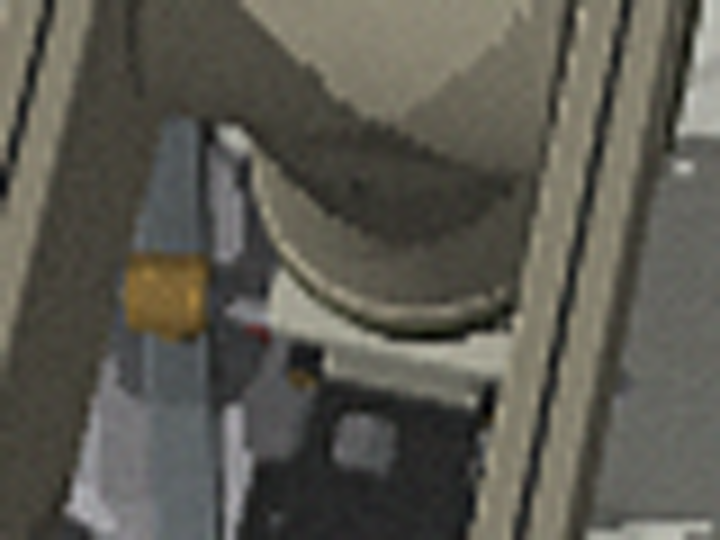

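Call:
move_arm(series=[[0.001, -0.031, 0, 0, 0, 0.011, -1], [0.002, -0.062, 0, 0, 0, 0.022, -1], [0.005, -0.093, 0, 0, 0, 0.033, -1], [0.009, -0.123, 0, 0, 0, 0.044, -1], [0.009, -0.123, 0, 0, 0, 0.044, -1]])

```text
t: 12.4
tool_pos: [0.5065, -0.0565, 0.1879]
orientation: [-2.601, -1.762, -0.0]
force: [-2.2, 0.1, -1.1]
opening: 0.0158
```

```bash
python3 st.py t10
```

```text
t 12.4 h [ 0.5065 -0.0565  0.2069] yaw 68.23 pitch 0.02 roll -0.0 eye in tool x,y,z mm [ 8.839e+01 -2.900e-01 -3.000e-02] F tool [-0.68 -2.08  1.12] T [-0.166  0.417  0.204] op 0.0158
Tz about eye: f only -0.184 sum 0.02
```

Call:
move_arm(series=[[0.001, -0.034, 0, 0, 0, 0.012, -1], [0.002, -0.065, 0, 0, 0, 0.023, -1], [0.002, -0.065, 0, 0, 0, 0.023, -1]])

```text
t: 12.75
tool_pos: [0.5006, -0.0537, 0.188]
orientation: [-2.663, -1.666, -0.001]
force: [-2.4, 0.2, -1.9]
opening: 0.016
```

```bash
python3 st.py
```

```text
t 12.75 h [ 0.5006 -0.0537  0.207 ] yaw 64.08 pitch 0.03 roll 0.0 eye in tool x,y,z mm [ 8.824e+01 -1.900e-01  1.000e-02] F tool [-0.85 -2.29  1.9 ] T [-0.177  0.446  0.215] op 0.016
Tz about eye: f only -0.203 sum 0.012
```

Call:
move_arm(series=[[0, -0.024, 0, 0, 0, 0.008, -1], [0.001, -0.047, 0, 0, 0, 0.017, -1], [0.001, -0.047, 0, 0, 0, 0.017, -1]])

```text
t: 13.05
tool_pos: [0.4963, -0.0514, 0.188]
orientation: [-2.708, -1.592, -0.001]
force: [-1.1, -0.6, -2.2]
opening: 0.016
```

```bash
python3 st.py
```

```text
t 13.05 h [ 0.4963 -0.0514  0.207 ] yaw 60.89 pitch 0.04 roll 0.01 eye in tool x,y,z mm [ 8.819e+01 -1.800e-01  6.000e-02] F tool [-1.03 -0.71  2.2 ] T [-0.122  0.48   0.155] op 0.016
Tz about eye: f only -0.062 sum 0.093
```

Call:
move_arm(series=[[0, -0.024, 0, 0, 0, 0.008, -1], [0.001, -0.047, 0, 0, 0, 0.017, -1], [0.001, -0.047, 0, 0, 0, 0.017, -1]])

```text
t: 13.35
tool_pos: [0.4922, -0.049, 0.188]
orientation: [-2.75, -1.518, -0.001]
force: [-1.7, -0.3, -2.3]
opening: 0.0157
```

```bash
python3 st.py t11
```

```text
t 13.35 h [ 0.4921 -0.049   0.207 ] yaw 57.79 pitch 0.04 roll 0.01 eye in tool x,y,z mm [ 8.819e+01 -1.800e-01  8.000e-02] F tool [-1.23 -1.29  2.25] T [-0.134  0.493  0.178] op 0.0157
Tz about eye: f only -0.114 sum 0.063
```

View pics/t11.png

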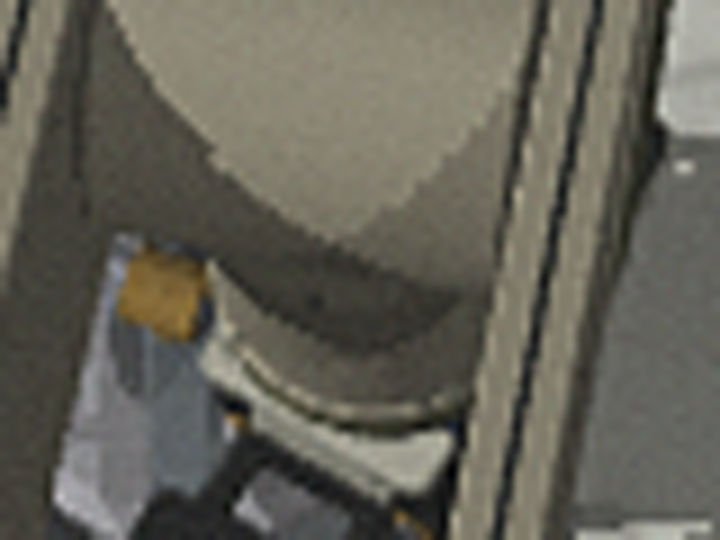

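```bash
cat > av.py <<'E'
from h import *
E=np.array([.539,.0257,.207]);L=[]
for k in range(5):
    s=read_state();M=R.from_rotvec(s["orientation"]).as_matrix();r=s["tool_pos"]-E
    L.append(np.r_[(np.cross(r,s["force"])+s["wrist_torque"])[2],M.T@s["force"],np.degrees(np.arctan2(M[1,0],M[0,0])),M.T@(E-s["tool_pos"])*1e3])
    c=read_camera("scene")
L=np.array(L);print("t",round(s["t"],2),"Tz",L[:,0].round(3),"mean",L[:,0].mean().round(3),"F",L[:,1:4].mean(0).round(2),"yaw",L[:,4].mean().round(2),"eye",L[-1,5:7].round(2))
E
python3 av.py
```

```text
t 13.6 Tz [0.033 0.035 0.048 0.018 0.037] mean 0.034 F [-1.06 -1.7   1.43] yaw 57.88 eye [88.2  -0.31]
```

Call:
move_arm(series=[[0, -0.016, 0, 0, 0, 0.006, -1], [0, -0.031, 0, 0, 0, 0.011, -1], [0, -0.031, 0, 0, 0, 0.011, -1]])

```text
t: 13.95
tool_pos: [0.4896, -0.0474, 0.188]
orientation: [-2.776, -1.471, -0.001]
force: [-1.7, -1.1, -1.7]
opening: 0.0157
```

```bash
python3 av.py
```

```text
t 14.15 Tz [ 0.049  0.059 -0.037 -0.007  0.047] mean 0.022 F [-1.19 -1.64  1.36] yaw 55.88 eye [88.21 -0.25]
```

Running torque still averages about 0.03 N m, so it hasn't seated. I'll go on in 2° steps.

Call:
move_arm(series=[[0, -0.016, 0, 0, 0, 0.006, -1], [0, -0.031, 0, 0, 0, 0.011, -1], [0, -0.031, 0, 0, 0, 0.011, -1]])

```text
t: 14.5
tool_pos: [0.4871, -0.0457, 0.1881]
orientation: [-2.801, -1.423, -0.001]
force: [-2.3, 0.4, -2.0]
opening: 0.0156
```

```bash
python3 av.py
```

```text
t 14.7 Tz [0.03  0.084 0.113 0.092 0.062] mean 0.076 F [-1.26 -1.54  1.74] yaw 53.9 eye [88.29 -0.22]
```

Call:
move_arm(series=[[0, -0.016, 0, 0, 0, 0.006, -1], [0, -0.031, 0, 0, 0, 0.011, -1], [0, -0.031, 0, 0, 0, 0.011, -1]])

```text
t: 15.05
tool_pos: [0.4847, -0.0439, 0.1881]
orientation: [2.825, 1.374, 0.002]
force: [-0.0, -0.1, -2.6]
opening: 0.0157
```

```bash
python3 av.py
```

```text
t 15.25 Tz [0.243 0.21  0.108 0.152 0.125] mean 0.167 F [-0.85 -0.79  1.98] yaw 51.92 eye [88.31 -0.24]
```

Call:
move_arm(series=[[0, -0.016, 0, 0, 0, 0.006, -1], [0, -0.016, 0, 0, 0, 0.006, -1]])

```text
t: 15.5
tool_pos: [0.4834, -0.0429, 0.1881]
orientation: [-2.838, -1.347, -0.001]
force: [-0.7, -0.9, -1.4]
opening: 0.0156
```

```bash
python3 av.py
```

```text
t 15.7 Tz [0.3   0.074 0.176 0.152 0.175] mean 0.175 F [-1.16 -0.84  1.9 ] yaw 50.84 eye [88.33 -0.23]
```

Call:
move_arm(series=[[0, -0.016, 0, 0, 0, 0.006, -1], [0, -0.016, 0, 0, 0, 0.006, -1]])

```text
t: 15.95
tool_pos: [0.4821, -0.0419, 0.1881]
orientation: [-2.85, -1.32, -0.001]
force: [-1.1, -0.0, -1.3]
opening: 0.016
```

```bash
python3 av.py;python3 st.py t12
```

```text
t 16.15 Tz [0.2   0.261 0.251 0.209 0.272] mean 0.239 F [-0.64 -0.35  1.53] yaw 49.76 eye [88.35 -0.3 ]
t 16.2 h [ 0.4822 -0.0419  0.207 ] yaw 49.77 pitch 0.05 roll 0.01 eye in tool x,y,z mm [88.33 -0.29  0.11] F tool [-0.84 -0.59  0.51] T [-0.187  0.234  0.271] op 0.0157
Tz about eye: f only -0.052 sum 0.219
```

View pics/t12.png

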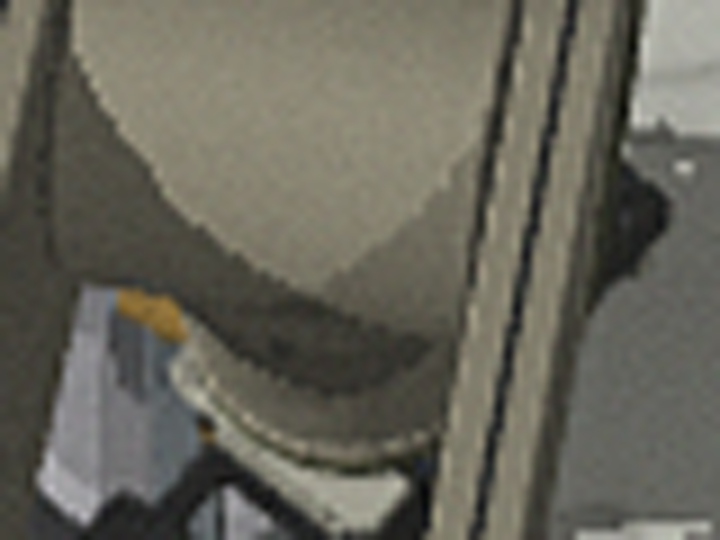

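Call:
move_arm(series=[[0, -0.016, 0, 0, 0, 0.006, -1], [0, -0.023, 0, 0, 0, 0.009, -1], [0, -0.023, 0, 0, 0, 0.009, -1]])

```text
t: 16.55
tool_pos: [0.4804, -0.0404, 0.188]
orientation: [-2.868, -1.281, -0.001]
force: [-0.3, -1.3, -1.6]
opening: 0.0157
```

```bash
python3 av.py; python3 - <<'E'
from h import *
a=cam("scene"); crop(a,330,140,410,200,9,"pics/s12.png")
E
```

```text
t 16.75 Tz [0.395 0.304 0.314 0.297 0.281] mean 0.318 F [-0.82  0.14  1.69] yaw 48.15 eye [88.37 -0.47]
```

View pics/s12.png

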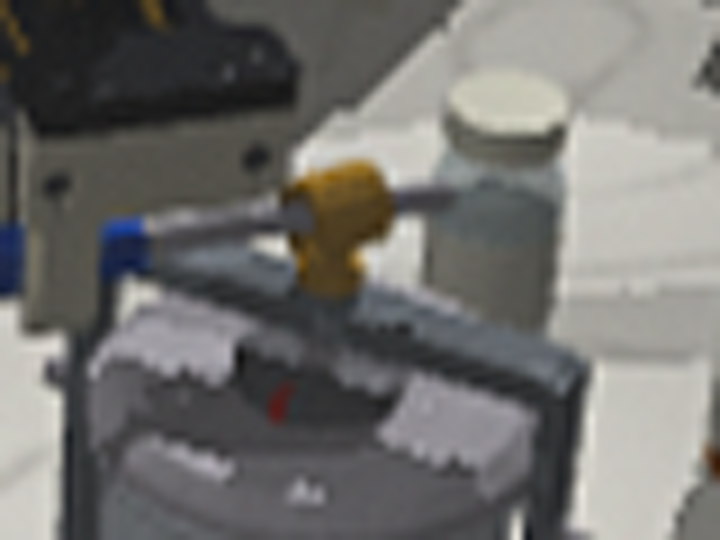

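The view is clear now: the bar runs through the eye at (340,200), and the red mark is visible at (280,402). I'll compare the mark's centroid with the first picture.

```bash
cat > mk.py <<'E'
from h import *
def c(f):
    f=f.astype(float)[175:195,350:375]; w=np.clip(f[:,:,0]-1.35*f[:,:,1:].max(2)-5,0,None)
    yy,xx=np.mgrid[175:195,350:375]; return np.array([(w*xx).sum()/w.sum(),(w*yy).sum()/w.sum(),w.sum()])
f0=cv2.imread("pics/scene0.png")[:,:,::-1]; k0=c(f0)
K=np.array([c(read_camera("scene")["frame"]) for _ in range(3)]);k=K.mean(0)
a=cam("scene")
e=onz(a,k[:2],.155);e0=onz(a,k0[:2],.155);print(k0.round(2),K.round(2).tolist(),"moved mm",((e-e0)*1e3).round(2),"norm",np.linalg.norm(e-e0)*1e3, "mark0",e0)
ax=np.array([.539,.0257]);f=lambda p:np.degrees(np.arctan2(*(p[:2]-ax)[::-1]));print("ang",f(e0),f(e),"arc mm by bearing",np.radians(f(e0)-f(e))*25)
E
python3 mk.py
```

```text
[361.11 184.37 271.1 ] [[360.41, 184.65, 158.6], [360.42, 184.64, 156.95], [360.4, 184.65, 163.0]] moved mm [-0.93 -2.15  0.  ] norm 2.340491010862979 mark0 [ 0.54218814 -0.00340495  0.155     ]
ang -83.74878057146717 -85.87055024622785 arc mm by bearing 0.9257966698385797
```

Call:
move_arm(series=[[0, -0.015, 0, 0, 0, 0.005, -1], [0, -0.027, 0, 0, 0, 0.01, -1], [0, -0.027, 0, 0, 0, 0.01, -1]])

```text
t: 17.35
tool_pos: [0.4783, -0.0386, 0.1881]
orientation: [-2.888, -1.235, -0.001]
force: [-0.4, -1.0, -1.1]
opening: 0.016
```

```bash
python3 av.py; python3 mk.py
```

```text
t 17.55 Tz [0.398 0.416 0.3   0.305 0.357] mean 0.355 F [-0.75  0.23  1.97] yaw 46.34 eye [88.39 -0.54]
[361.11 184.37 271.1 ] [[360.19, 184.42, 122.75], [360.17, 184.43, 121.4], [360.2, 184.41, 124.85]] moved mm [-1.9  -1.55  0.  ] norm 2.455501548311387 mark0 [ 0.54218814 -0.00340495  0.155     ]
ang -83.74878057146717 -87.59956172866293 arc mm by bearing 1.6802202491705875
```

Call:
move_arm(series=[[0, -0.01, 0, 0, 0, 0.004, -1], [0, -0.018, 0, 0, 0, 0.007, -1], [0, -0.018, 0, 0, 0, 0.007, -1]])

```text
t: 18.1
tool_pos: [0.4771, -0.0374, 0.1881]
orientation: [-2.902, -1.204, -0.001]
force: [-0.6, -0.1, -1.1]
opening: 0.0159
```

```bash
python3 av.py; python3 mk.py
```

```text
t 18.3 Tz [0.352 0.388 0.288 0.281 0.397] mean 0.341 F [-0.57 -0.25  1.71] yaw 45.09 eye [88.41 -0.68]
[361.11 184.37 271.1 ] [[360.1, 184.35, 128.35], [360.08, 184.35, 131.45], [360.11, 184.35, 129.75]] moved mm [-2.24 -1.42  0.  ] norm 2.6542126323588766 mark0 [ 0.54218814 -0.00340495  0.155     ]
ang -83.74878057146717 -88.22953008137134 arc mm by bearing 1.9550957976237515
```

Call:
move_arm(series=[[0.002, 0.03, 0, 0, 0, -0.012, -1], [0.005, 0.06, 0, 0, 0, -0.023, -1], [0.008, 0.09, 0, 0, 0, -0.034, -1], [0.009, 0.117, 0, 0, 0, -0.044, -1], [0.009, 0.117, 0, 0, 0, -0.044, -1]])

```text
t: 19.05
tool_pos: [0.4861, -0.0451, 0.1879]
orientation: [-2.811, -1.402, -0.001]
force: [-0.2, -0.3, -1.6]
opening: 0.0157
```

```bash
python3 av.py; python3 mk.py
```

```text
t 19.25 Tz [ 0.065 -0.036  0.054 -0.008  0.042] mean 0.023 F [-0.06 -0.37  1.77] yaw 52.96 eye [88.35 -0.2 ]
[361.11 184.37 271.1 ] [[360.08, 184.38, 133.15], [360.08, 184.39, 131.15], [360.09, 184.36, 131.1]] moved mm [-2.22 -1.53  0.  ] norm 2.700819358561026 mark0 [ 0.54218814 -0.00340495  0.155     ]
ang -83.74878057146717 -88.1964092773196 arc mm by bearing 1.940644120583486
```

The bar is free in the eye and the mark stayed put, so I'll draw it out.

Call:
move_arm(series=[[-0.08, 0, 0, 0, 0, 0, -1], [-0.16, 0, 0, 0, 0, 0, -1], [-0.25, 0, 0, 0, 0, 0, -1]])

```text
t: 19.8
tool_pos: [0.4705, -0.0656, 0.188]
orientation: [-2.811, -1.402, -0.001]
force: [-0.7, 0.0, -2.0]
opening: 0.016
```

```bash
python3 st.py
```

```text
t 19.8 h [ 0.4705 -0.0656  0.207 ] yaw 53.01 pitch 0.04 roll 0.01 eye in tool x,y,z mm [ 1.1417e+02 -2.2000e-01  1.0000e-01] F tool [-0.43 -0.61  1.98] T [-0.123  0.159  0.038] op 0.016
Tz about eye: f only -0.07 sum -0.033
```

Call:
move_arm(series=[[-0.1, 0, 0, 0, 0, 0, -1], [-0.2, 0, 0, 0, 0, 0, -1], [-0.35, 0, 0, 0, 0, 0, -1], [-0.5, 0, 0, 0, 0, 0, -1], [-0.65, 0, 0, 0, 0, 0, -1], [-0.65, 0, 0, 0, 0, 0, -1]])

```text
t: 20.4
tool_pos: [0.4309, -0.1184, 0.188]
orientation: [2.813, 1.399, 0.001]
force: [0.9, 0.5, -0.6]
opening: 0.0158
```

```bash
python3 st.py; python3 mk.py
```

```text
t 20.4 h [ 0.4309 -0.1184  0.207 ] yaw 52.89 pitch 0.01 roll 0.03 eye in tool x,y,z mm [ 1.8019e+02 -7.3000e-01  7.0000e-02] F tool [0.89 0.4  0.62] T [-0.07   0.141 -0.004] op 0.0158
Tz about eye: f only 0.073 sum 0.069
[361.11 184.37 271.1 ] [[360.1, 184.38, 128.4], [360.08, 184.37, 126.7], [360.1, 184.36, 133.45]] moved mm [-2.22 -1.49  0.  ] norm 2.6694942072170393 mark0 [ 0.54218814 -0.00340495  0.155     ]
ang -83.74878057146717 -88.18314782514439 arc mm by bearing 1.9348577204821544
```

```bash
python3 nx.py .44 -.215 .17 22
```

```text
t 20.6 pos [ 0.4321 -0.1167  0.1881] yaw 53.01 F [-0.7  -1.01 -1.88] T [-0.128  0.1   -0.04 ] op 0.0156
row [-0.737  0.655  0.18 ] [ 0.    -0.     0.172]
```

Call:
move_arm(series=[[-0.35, 0.1, 0, 0, 0, 0.03, -1], [-0.55, 0.3, 0.1, 0, 0, 0.08, -1], [-0.74, 0.5, 0.18, 0, 0, 0.13, -1], [-0.74, 0.66, 0.18, 0, 0, 0.172, -1], [-0.74, 0.66, 0.18, 0, 0, 0.172, -1], [-0.74, 0.66, 0.18, 0, 0, 0.172, -1]])

```text
t: 21.2
tool_pos: [0.4401, -0.2151, 0.1697]
orientation: [-3.081, -0.607, -0.0]
force: [0.4, -0.0, -1.2]
opening: 0.0156
```

```bash
python3 nx.py .4912 -.2876 .10 22
```

```text
t 21.2 pos [ 0.4401 -0.2151  0.1697] yaw 22.3 F [ 0.43 -0.04 -1.24] T [-0.039  0.141  0.017] op 0.0156
row [0.197 0.865 0.696] [-0.    -0.     0.002]
```

Call:
move_arm(series=[[0.2, 0.45, 0.1, 0, 0, 0.002, -1], [0.2, 0.87, 0.3, 0, 0, 0.002, -1], [0.2, 0.87, 0.6, 0, 0, 0.002, -1], [0.2, 0.87, 0.7, 0, 0, 0.002, -1], [0.2, 0.87, 0.7, 0, 0, 0.002, -1]])

```text
t: 21.7
tool_pos: [0.4897, -0.2866, 0.0979]
orientation: [-3.081, -0.595, 0.004]
force: [-0.7, -1.3, -0.1]
opening: 0.0155
```

```bash
python3 - <<'E'
from h import *
a=cam("scene");b=cam("top")
crop(a,230,210,350,310,6,"pics/s13.png");crop(b,340,140,420,240,6,"pics/t13.png")
E
python3 nx.py .4912 -.2876 .026 22
```

```text
t 21.8 pos [ 0.4916 -0.288   0.1011] yaw 21.82 F [-0.07  0.15 -1.25] T [-0.059  0.165  0.04 ] op 0.016
row [-0.003 -0.005  0.751] [ 0.    -0.    -0.001]
```

View pics/s13.png

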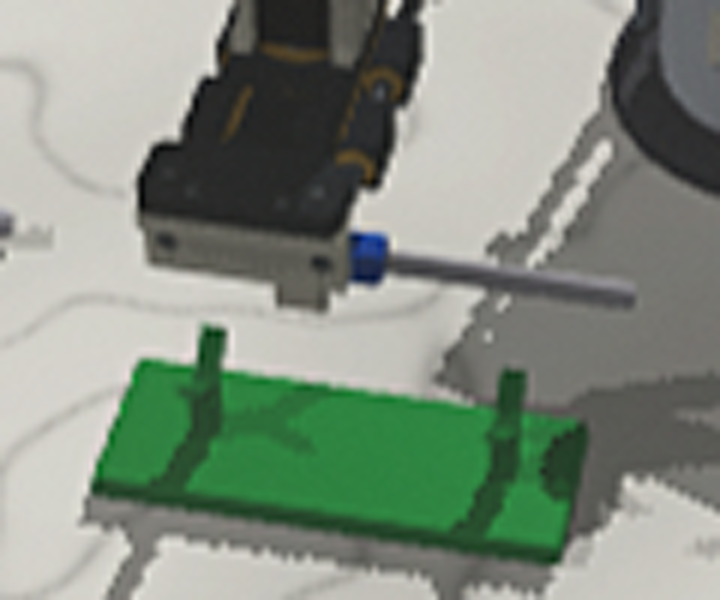

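View pics/t13.png

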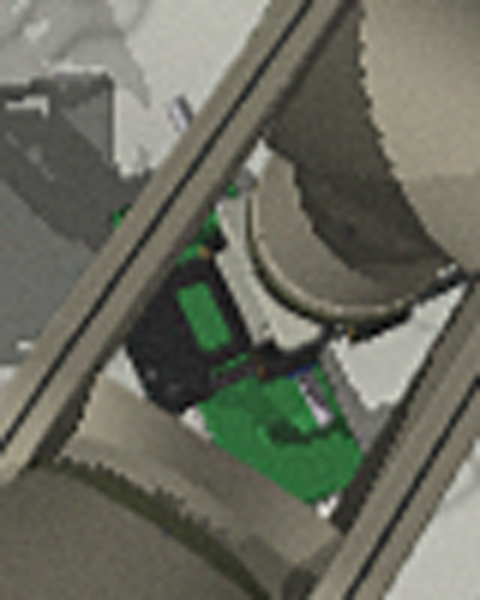

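The bar is above the rest with its tip the right way, at (630,295) in the scene crop. I'll lower it into the Vs.

Call:
move_arm(series=[[0, 0, 0.2, 0, 0, 0, -1], [0, 0, 0.4, 0, 0, 0, -1], [0, 0, 0.55, 0, 0, 0, -1], [0, 0, 0.65, 0, 0, 0, -1], [0, 0, 0.72, 0, 0, 0, -1], [0, 0, 0.75, 0, 0, 0, -1], [0, 0, 0.75, 0, 0, 0, -1]])

```text
t: 22.5
tool_pos: [0.4915, -0.2888, 0.0253]
orientation: [-3.085, -0.591, -0.001]
force: [-1.2, 1.2, -1.5]
opening: 0.0154
```

```bash
python3 nx.py .4912 -.2876 .024 22;python3 - <<'E'
from h import *
a=cam("scene")
crop(a,230,210,350,310,6,"pics/s14.png")
E
```

```text
t 22.5 pos [ 0.4915 -0.2888  0.0253] yaw 21.7 F [-1.2   1.21 -1.51] T [0.119 0.252 0.064] op 0.0154
row [ 0.001 -0.012  0.013] [-0.    -0.    -0.002]
```

View pics/s14.png

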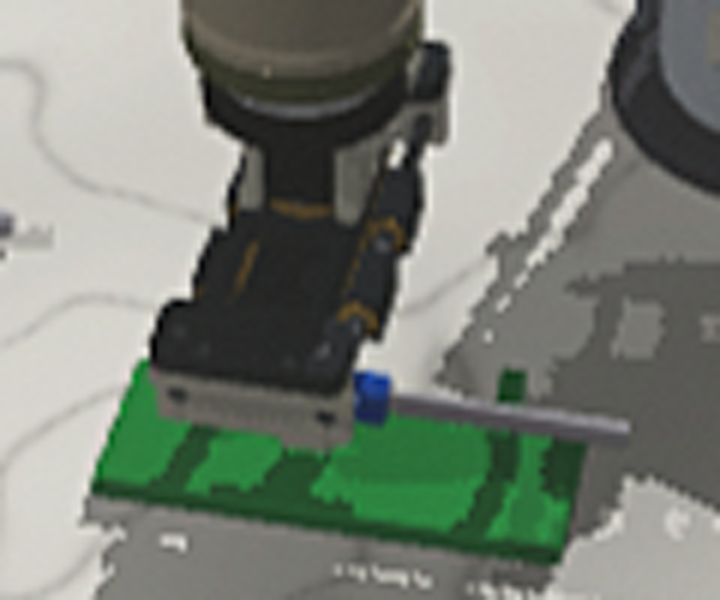

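Near the seat, with slight contact. I'll centre it a little, then open.

Call:
move_arm(series=[[0, -0.012, 0.008, 0, 0, 0, -1], [0, -0.012, 0.008, 0, 0, 0, -1], [0, -0.012, 0.008, 0, 0, 0, -0.6], [0, -0.012, 0.008, 0, 0, 0, -0.4], [0, -0.012, 0.008, 0, 0, 0, 0], [0, -0.012, 0.008, 0, 0, 0, 0], [0, -0.012, 0.008, 0, 0, 0, 0], [0, -0.012, 0.008, 0, 0, 0, 0]])

```text
t: 23.35
tool_pos: [0.4909, -0.2877, 0.0241]
orientation: [-3.085, -0.591, -0.001]
force: [0.0, 0.1, 0.1]
opening: 0.0464
```

```bash
python3 nx.py .4912 -.2876 .024 22
```

```text
t 23.35 pos [ 0.4909 -0.2877  0.0241] yaw 21.69 F [0.04 0.07 0.07] T [-0.031  0.143  0.002] op 0.0464
row [0.003 0.    0.001] [-0.    -0.    -0.002]
```

Call:
move_arm(series=[[0, 0, -0.3, 0, 0, 0, 0], [0, 0, -0.6, 0, 0, 0, 0], [0, 0, -1, 0, 0, 0, 0], [0, 0, -1, 0, 0, 0, 0]])

```text
t: 23.75
tool_pos: [0.4942, -0.2901, 0.1309]
orientation: [3.078, 0.59, 0.012]
force: [1.2, -0.8, 0.7]
opening: 0.0467
```

Call:
move_arm(series=[[-0.6, -0.5, -0.8, 0, 0, 0, 0], [-1, -1, -1, 0, 0, 0, 0], [-1, -1, -1, 0, 0, 0, 0], [-1, -1, -1, 0, 0, 0, 0]])

```text
t: 24.15
tool_pos: [0.3595, -0.2312, 0.2258]
orientation: [3.084, 0.591, 0.003]
force: [0.8, -0.3, -0.3]
opening: 0.0466
```

```bash
python3 m.py; python3 mk.py; python3 - <<'E'
from h import *
cv2.imwrite("pics/sF.png",cam("scene")["frame"][:,:,::-1])
E
```

```text
handle px [380.5  193.75] 4 [281.98404255 274.43085106] 188 (array([ 0.49772866, -0.28670835,  0.04437258]), np.float64(0.013811182059062751))
on z .045 [ 0.50250015 -0.28187523  0.047     ] [ 0.49308891 -0.29197797  0.045     ]
((380.34002685546875, 193.87998962402344), (0.40000003576278687, 5.0), 36.869895935058594)
top eye [277.94444444 172.45833333] 72 (273, 168, 11, 10) ((278.0000305175781, 172.50001525878906), (9.391485214233398, 8.049844741821289), 26.56505012512207)
scene eye [366.456 164.296] 125 (361, 158, 12, 14) ((366.5, 164.5), (13.0, 11.0), 90.0)
eye tri (array([0.53912259, 0.02721967, 0.19983395]), np.float64(0.002126474050621484)) [0.53727671 0.02669987 0.21      ]
rest [368.47741935 179.45806452] 155 ((373.7062072753906, 185.37045288085938), (29.420745849609375, 20.056854248046875), 64.98310089111328)
[358.39783 176.28104] [ 0.57079049 -0.21748092  0.012     ]
[376.573   167.79929] [ 0.59823486 -0.27922265  0.012     ]
[389.0146  194.45987] [ 0.50662285 -0.3150733   0.012     ]
[370.83942 202.94162] [ 0.47996251 -0.2540392   0.012     ]
[361.11 184.37 271.1 ] [[360.12, 184.27, 212.5], [360.12, 184.27, 211.3], [360.13, 184.28, 207.2]] moved mm [-2.36 -1.04  0.  ] norm 2.579069245338985 mark0 [ 0.54218814 -0.00340495  0.155     ]
ang -83.74878057146717 -88.42399346668348 arc mm by bearing 2.0399464563305356
```

View pics/sF.png

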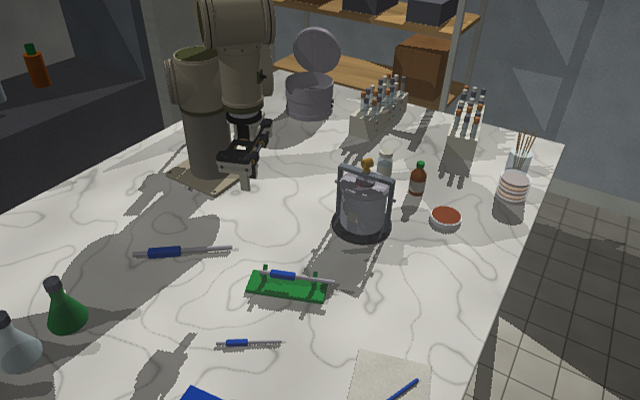

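View pics/sb.png

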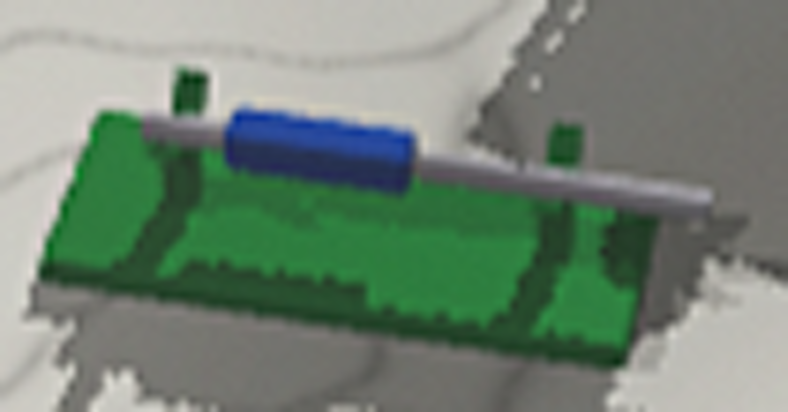

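View pics/tb.png

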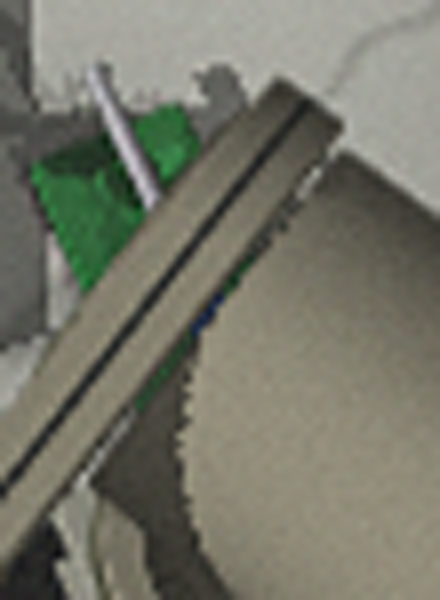

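View pics/se.png

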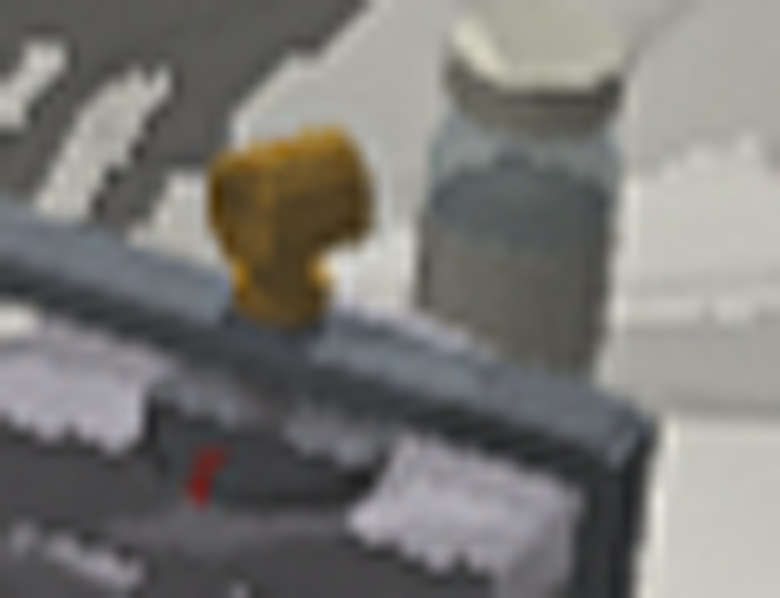

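In the final scene view the handle is back at (282.0, 274.4), the same pixel as at the start. The mark sits about 1 px from its start, and the bottles and dish are where they were. I'll hand the job in.

```bash
python3 -c "
from plant import *
close_job()
s=read_state();print(s['t'],s['force'])"
```

```text
the job is handed in; nothing more can be done
the job is handed in; nothing more can be done
```

I took the bar from its rest, threaded it through the eye, turned the screw clockwise until it seated and was nipped, then drew the bar out and laid it back in its rest. I handed the job in after about 25 s. No verdict is reported, so these are my own measurements.

- **Nip:** the screw's torque averaged about 0.35 N m at the end, against an allowed 0.27 to 0.52 N m. That torque implies about 1.8 to 1.9 mm of drag on the pad mark.
- **Pad mark:** in the last scene view it had moved about 2.0 mm by its bearing and 2.6 mm by straight distance. The two disagree because shadow changed how the mark looked. All estimates lie within 0.8 to 4 mm, and the mark did not creep back when I withdrew the bar.
- **Bar:** the handle is at the same scene pixel as before I lifted it, (282.0, 274.4), with the tip pointing the same way.
- **Top view:** the arm covered most of the rest at the end, so the top view showed only the tip end of the bar. Its handle fix there was useless, and I relied on the scene view.
- **Bottles and dish:** they look unmoved in the last picture; I did not measure them. The gripper was clear of everything.

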